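# Load a gel cassette into the running tank

### The job

Take the gel cassette (the plate with the wide notch in its top edge) out of the cold keeper and stand it upright, fully down, in the slot of the running tank. The keeper's clear lid has no handle: press it down on its rubber pad to free it, without leaning hard on it, and draw it over the screwed-down front cover to open the keeper; when the cassette is in the tank, slide the lid home again until it springs up and latches. Leave the plain blanking plate in the keeper and do not knock over or push about the timer, the brown vial or the tip box.

Things in the scene. Friction and masses are not known exactly. Their poses are not given: they have to be found in the camera images.
- keeper: Fixed white insulated box, 200 (x) x 126 (y) x 99 mm high; origin under its centre, x along its length, z up, front at its -x end. Open inside over x = -26 to +88 mm, 92 mm wide, floor at z = 8 mm; ahead of that a closed compartment with a flat deck at z = 83 mm. Grey rails along both sides overhang the lid's edges (97 mm free between them) and rise 5 mm above it.
- slot_front (a point): Middle of the nearer of the keeper's two plate slots, on its floor, at x = +6 mm of the keeper, z = 8 mm; axes as the keeper's. A slot is a pair of upright ribs on either side wall, 10.5 mm apart, rib tops at z = 60 mm; a plate stands in it with its faces toward the keeper's +x and -x.
- slot_back (a point): Middle of the keeper's farther slot, on its floor, at x = +56 mm of the keeper, z = 8 mm; like the other. 28 mm or more are free on either side of a plate in either slot once the lid is fully open.
- lid_pad (a point): Top centre of the ribbed rubber pad (44 x 50 mm) in the middle of the keeper's flat clear lid (120 x 112 x 5 mm), at z = 94 mm when latched; moves with the lid, axes as the keeper's. Foam under the lid holds it up, so that two studs near its back end stand in notches of the rails and lock it. It breaks under more than 35 N.
- lid (a joint): How far the lid is drawn toward the keeper's front (along the keeper's -x), m: 0 home, 0.112 fully open. It moves only while pressed down far enough to clear the notches; beyond them the rails hold it 2 mm down and it still drags on its seal, 3 to 5 N, so keep pressing (6 to 15 N) as it is drawn or pushed. Let go when home, it springs up and latches.
- lid_press (a joint): How far the lid is pressed down, m: 0 up (latched when joint lid is below 0.002), 0.0026 bottomed. Stiff foam: it starts to give at about 4 N, is unlocked at 2.1 mm (about 10 N) and bottoms at about 12 N, beyond which it is rigid.
- cassette_mid (a point): Centre of the gel cassette: loose frosted clear plate 8 mm thick (its x), 88 wide (its y), 70 high (its z, up), 50 to 100 g, known by the notch 44 mm wide and 8 mm deep in the middle of its top edge. Stands in one of the keeper's slots, centre at z = 43 mm, top at 78 mm. Pinch it across its thickness at mid-width: solid up to 27 mm above this point.
- blank_mid (a point): Centre of the blanking plate: loose plain plate of the same material and outline, 8 x 88 x 70 mm, straight top edge without notch. Stands in the keeper's other slot, centre at z = 43 mm.
- tank: Fixed running tank: clear, open-topped, black base 100 (x) x 122 (y) mm, rim 60 mm high, one slot across its middle along its y, two small electrode plugs on its +y wall reaching 70 mm high; origin under its centre, z up.
- tank_slot (a point): Middle of the bottom of the tank's slot, 10 mm above the worktop; axes are the tank's. The slot is 12 mm wide (x) and 95 mm long (y) up to z = 46 mm; above, its grey guides flare out up to z = 56 mm (to 20 x 101 mm). A seated plate's underside rests at this height, its centre 35 mm above this point, its top edge 20 mm above the rim. Either face may look either way.
- timer: White timer with a screen and green keys, 46 x 56 x 63 mm, loose, origin under its centre. To be left alone.
- vial: Small brown vial with a black cap, 22 x 22 x 53 mm, loose, origin under its centre. To be left alone.
- tip_box: Blue box of pipette tips with a clear lid, 86 x 121 x 66 mm, loose, origin under its centre. To be left alone.
Things that resemble listed ones, but are neither listed nor needed, are in the scene too. Of the things that look like the tank, take the one that is farthest to the robot's left at the start.

How it is judged (in metres and radians):
On the way, in this order (a step that is already met when the one before it is completed fails the run):
1. the lid is drawn back to open the keeper (value of joint lid above 0.05 m), for 0.1 s.
2. the gel cassette stands in the tank's slot (horizontal distance between cassette_mid and tank_slot below 0.006 m and z of cassette_mid in the frame of tank_slot below 0.038 m and angle between cassette_mid's own z axis and vertical below 0.13 rad), for 0.2 s.
At the end, for the whole second after the job is handed in: The cassette stands upright (0.13 rad) in the tank slot: centre within 6 mm of the slot's middle and 3 mm of its seated height, in line within 0.15 rad. Lid home (joint lid under 4 mm) and sprung up (lid_press under 1 mm). Blanking plate moved under 10 mm and upright (0.15 rad) (all of step 2 and z of cassette_mid in the frame of tank_slot above 0.031 m and angle between the x axis of cassette_mid and the x axis of tank_slot, either way round below 0.15 rad and value of joint lid below 0.004 m and velocity of joint lid below 0.01 m/s and value of joint lid_press below 0.001 m and distance of blank_mid from where it was at the start of the episode below 0.01 m and angle between blank_mid's own z axis and vertical below 0.15 rad); the robot touches nothing.
It fails at once if the fingers press on the lid with more than 35 N (contact force between the fingers and lid above 35 N).
It fails at once if the blanking plate is lifted out of the keeper (distance of blank_mid from where it was at the start of the episode above 0.03 m).
It fails at once if the timer, the vial or the tip box is pushed more than 25 mm or knocked over (distance of any of timer, vial, tip_box from where it was at the start of the episode above 0.025 m or angle between any of timer, vial, tip_box's own z axis and vertical above 0.4 rad).
It also fails if it takes over 69 s, if anything falls off the work surface, if the arm or the gripper's body presses on something with over 40 N, if the wrist force passes 120 N, or if a joint passes its speed limit or range.

### The arm

A 6-joint arm with a two-finger parallel gripper is mounted at the origin on a cart in front of the work surface, level with it; the furniture and walls round the work are solid. World frame = base frame: x ahead of the robot, y to its left, z up, the work surface at z = 0. Lengths are in mm, angles in degrees, forces in N, time in s.
With the tool pointing down it reaches from about 325 to 775 mm from the base axis. Payload 9.3 kg.
Tool frame: the origin (TCP) lies where the fingers leave the gripper's body, on its centre line; the fingertips stand 73 mm ahead of it and the grasp point (between the pads) lies 54 mm ahead of it; z points along the fingers, x is the direction in which the jaws open and shut, and the axes are right-handed (so a half turn about z gives the same grasp; the last joint's range is limited). The gripper opens to 85 mm and grips with 20 to 120 N. Pads are 22 mm wide; open, the fingers measure 114 mm over their backs; the gripper's body (76 mm by 85 mm) begins 54 mm behind the grasp point. The pads swing forward as they close: fully open they stand 13 mm farther back than shut.
Start: joints at [-80.65, 14.817, 1.232, 76.415, 0, 81.257], TCP at [170.811, -522.801, 303.879] pointing down, gripper open.
Joint ranges: [-174.27, 174.27], [-52.1, 104.24], [-59.71, 78.15], [-110.17, 111.67], [-87.03, 83.33], [-180, 180]. Speed limits (degrees/s): [127.2, 127.2, 159.86, 180, 180, 180].

### API

Orientations are given as a 3x3 rotation matrix whose columns are the frame's x, y, z axes.
In Python, from plant import arm gives the robot as it stands.
- The arm moves only by the tool drive_tool, never from a script. Its argument "steps" is one flat list of numbers, 7 for each row, row after row: the shift along the tool's x, y, z in mm, then the turn, a rotation vector about the tool's x, y, z in degrees, then the finger opening in mm, from 0 to 85.4. In form: [x, y, z, rx, ry, rz, claw, x, y, z, rx, ry, rz, claw, ...]. A call has 1 to 5 rows; each row shifts and turns the commanded pose from where the row before left it, along the tool's axes as they then stand; what a row does not reach is not made up. A row lasts 1/12 s, in which the tool goes at most 41.7 mm and 7.16 degrees, less where a joint would pass 70% of its speed; a pose out of reach is approached as far as the arm can. A call is refused whole if a number of a shift passes 41.7 or a number of a turn 7.16, either way. A call with a gripper value outside its range is refused whole. The fingers move at their own pace and stop on an object; "newtons" is the grip in N (left out, the last holds). Time passes only in rows, so rows that do not move let the fingers close. It gives the time, the measured TCP pose, the force and the opening at its end, in the units of the state.
- arm.get_obs(): the state, without advancing time (a new reading comes with each control period).
- arm.camera(name): name is "scene" or "top"; returns a dict with "color" (384x512x3 uint8, red, green, blue), "mtx" (3x3 intrinsics, pixels), "rvec" (rotation vector, rad) and "tvec" (3), from world to camera coordinates, as OpenCV has them. Camera axes: x right, y down, z forward; pixel columns grow to the right and rows downward; lengths in mm; the calibration is good to about 2 mm. A picture is of the moment at which its call begins. There is no depth.
- arm.sign_off(): hands the job in, once; it reports no verdict.
The state is a dict: "time_s": time; "qpos": joint angles; "qd": joint speeds; "joint_efforts": joint torques, N m; "tcp_pos": TCP position; "orientation": TCP orientation; "force": force on the tool from outside, world axes, zero at the start; "wrist_torque": the same for the moment, N m; "finger_gap": opening from 0.0 (shut) to 1.0 (fully open).
Only numpy, scipy, OpenCV 4.12 (cv2) and the standard library are available. Lean on these libraries where they do the work, as an engineer would, in place of code of your own. Each camera call takes 0.05 s, during which the arm holds its last target.

## Working session

There is one attempt and no reset: what is moved stays moved. The work goes in short steps, Python scripts to look and compute and a tool call to move; the robot and the scene stay as the last step left them, time stands still between calls to the robot, and variables do not carry over. Pictures are saved under pics/ and viewed, and the job is handed in when it is done.

Besides the shell and the picture viewer there is one more tool, called as name(argument=value, ...), one argument or row to a line, values as JSON. drive_tool: Moves the arm, as the interface text tells. Its arguments: {"type":"object","properties":{"steps":{"type":"array"},"newtons":{"type":"number"}},"required":["steps"]}

```bash
ls; mkdir -p pics; cat > h.py <<'E'
import numpy as np, cv2
from plant import arm
def cam(n):
    c=arm.camera(n); R=cv2.Rodrigues(np.array(c['rvec'],float))[0]; t=np.array(c['tvec'],float).ravel(); K=np.array(c['mtx'],float)
    return c['color'],K,R,t
def ray(K,R,t,u,v,z):
    d=R.T@np.linalg.inv(K)@np.array([u,v,1.]); o=-R.T@t
    return o+d*(z-o[2])/d[2]
def proj(K,R,t,P):
    p=(R@np.atleast_2d(P).T).T+t; q=(K@p.T).T; return q[:,:2]/q[:,2:]
E
python3 - <<'E'
from h import *
for n in('scene','top'):
    im,K,R,t=cam(n); cv2.imwrite(f'pics/{n}0.png',cv2.resize(im[:,:,::-1],(800,600),interpolation=cv2.INTER_CUBIC))
    np.savez(f'{n}0.npz',im=im,K=K,R=R,t=t); print(n,K,-R.T@t,R)
print(arm.get_obs())
E
```

```text
pics
scene [[464.62568097   0.         257.52099853]
 [  0.         464.62568097 186.92866417]
 [  0.           0.           1.        ]] [-624.77311011  836.30406666  701.31334702] [[-0.54432582 -0.83853955 -0.02368185]
 [-0.31481307  0.23036068 -0.92077505]
 [ 0.77756166 -0.49374627 -0.38937448]]
top [[460.22502632   0.         256.59100475]
 [  0.         460.22502632 191.24695801]
 [  0.           0.           1.        ]] [ 445.32788097   65.18078336 1318.61179192] [[ 0.01368647 -0.99985798 -0.00983339]
 [-0.99564494 -0.01272051 -0.09235442]
 [ 0.09221622  0.01105457 -0.99567764]]
{'time_s': 0.1, 'qpos': array([-8.06502043e+01,  1.48486985e+01,  1.19488063e+00,  7.64159834e+01,
       -2.20141099e-03,  8.12562184e+01]), 'qd': array([0.02126024, 0.01862611, 0.041364  , 0.05600253, 0.10557512,
       0.05053491]), 'joint_efforts': array([ 4.14762457e-03, -5.56692410e+01,  3.45069087e+01,  1.16334285e-02,
       -1.74888191e-04,  1.36489902e-05]), 'tcp_pos': array([ 170.77051275, -522.64921874,  303.32086427]), 'orientation': array([[ 3.10569756e-01, -9.50550562e-01, -2.35831987e-04],
       [-9.50549821e-01, -3.10569810e-01,  1.19583497e-03],
       [-1.20994389e-03, -1.47220120e-04, -9.99999257e-01]]), 'force': array([-0.20728936,  0.43999249,  0.75775279]), 'wrist_torque': array([-0.01624028, -0.04429077,  0.00144471]), 'finger_gap': 0.9997193078015316}
```

View pics/scene0.png

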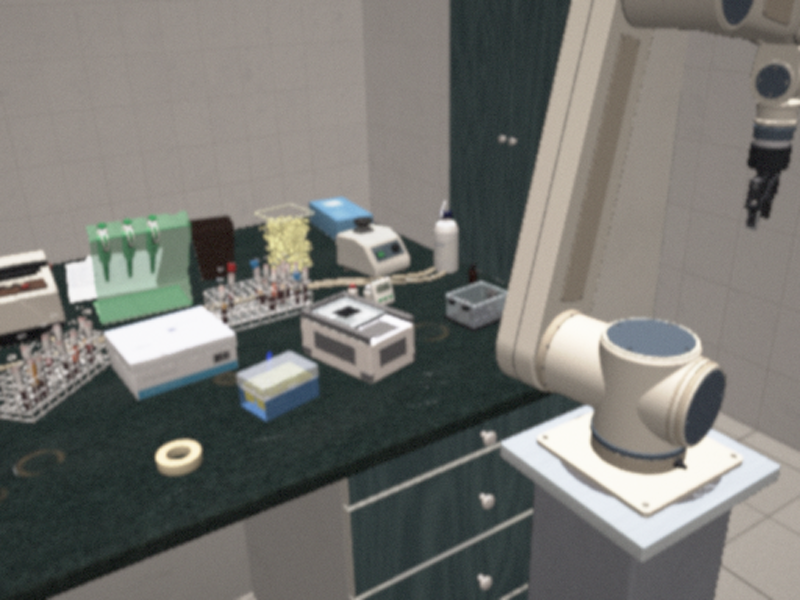

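View pics/top0.png

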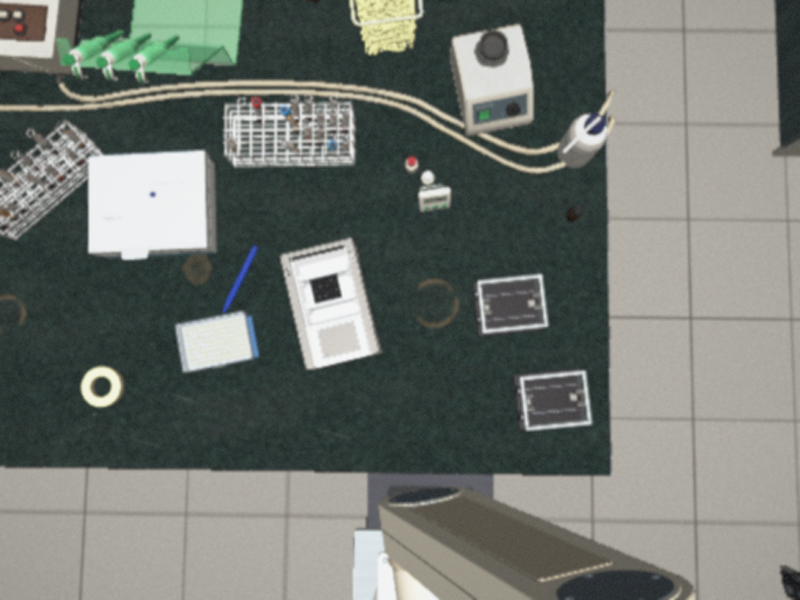

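```bash
python3 - <<'E'
import numpy as np,cv2
d=np.load('top0.npz');im=d['im'][:,:,::-1]
a=cv2.resize(im[145:245,170:255],None,fx=5,fy=5,interpolation=cv2.INTER_CUBIC)
b=cv2.resize(im[165:285,295:390],None,fx=5,fy=5,interpolation=cv2.INTER_CUBIC)
cv2.imwrite('pics/k0.png',a);cv2.imwrite('pics/t0.png',b)
d=np.load('scene0.npz');im=d['im'][:,:,::-1]
cv2.imwrite('pics/s0.png',cv2.resize(im[160:260,140:340],None,fx=4,fy=4,interpolation=cv2.INTER_CUBIC))
E
```

```text
(no output)
```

View pics/k0.png

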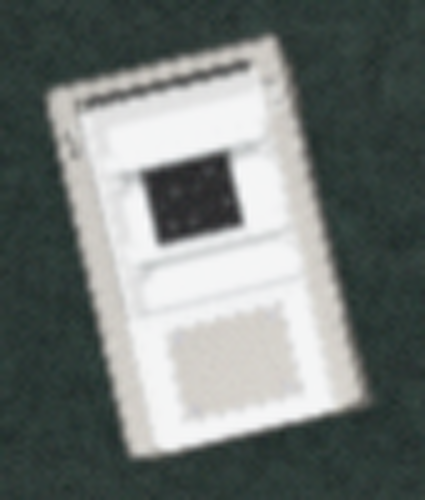

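View pics/t0.png

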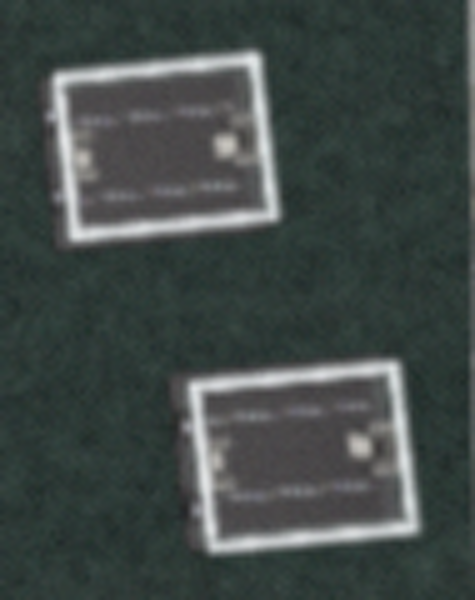

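View pics/s0.png

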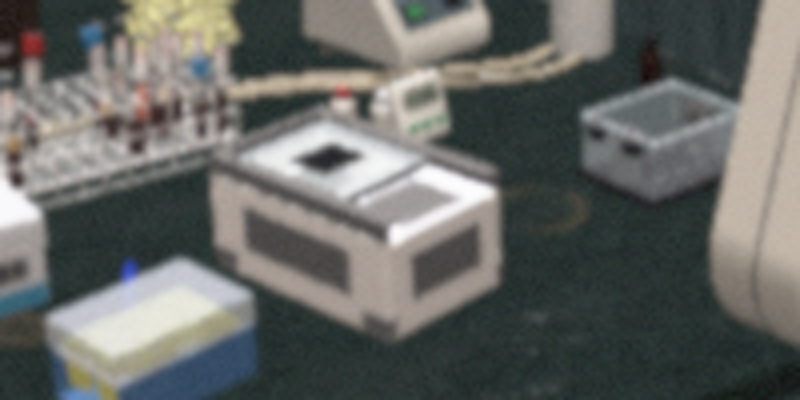

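```bash
python3 - <<'E'
from h import *
d=np.load('top0.npz');im=d['im'];K,R,t=d['K'],d['R'],d['t']
hsv=cv2.cvtColor(cv2.resize(im,None,fx=4,fy=4,interpolation=cv2.INTER_CUBIC),cv2.COLOR_RGB2HSV)
def px(c): return (c+.5)/4-.5
def comp(m,seed=None):
    n,l,s,ce=cv2.connectedComponentsWithStats(m.astype(np.uint8)); return n,l,s,ce
def rectinfo(m,z,name):
    c=max(cv2.findContours(m.astype(np.uint8),cv2.RETR_EXTERNAL,cv2.CHAIN_APPROX_NONE)[0],key=cv2.contourArea)[:,0].astype(float)
    P=np.array([ray(K,R,t,px(u),px(v),z)[:2] for u,v in c]).astype(np.float32)
    r=cv2.minAreaRect(P); print(name,r, cv2.boxPoints(r).round(1).tolist()); return r
V=hsv[:,:,2].astype(int);S=hsv[:,:,1]
reg=np.zeros(V.shape,bool)
def win(x0,x1,y0,y1):
    r=np.zeros(V.shape,bool); r[y0*4:y1*4,x0*4:x1*4]=1; return r
rectinfo((V>120)&win(172,252,148,242),99,'keeper')
rectinfo((V<90)&win(196,222,172,197),94,'pad')
g=win(302,355,172,216); rectinfo((V>170)&g,60,'tankA rim')
rectinfo((V>170)&win(328,384,234,280),60,'tankB rim')
print('vial',ray(K,R,t,572/1.5625,213/1.5625,50),'timer',ray(K,R,t,434/1.5625,192/1.5625,60),'tip',ray(K,R,t,217/1.5625,342/1.5625,66))
E
```

```text
keeper ((549.547119140625, 201.44711303710938), (205.42369079589844, 130.22747802734375), 14.61984920501709) [[433.70001220703125, 238.5], [466.6000061035156, 112.5], [665.4000244140625, 164.39999389648438], [632.5, 290.3999938964844]]
pad ((576.4347534179688, 208.9549560546875), (37.998050689697266, 44.02806091308594), 14.219708442687988) [[552.5999755859375, 225.60000610351562], [563.4000244140625, 182.89999389648438], [600.2999877929688, 192.3000030517578], [589.4000244140625, 235.0]]
tankA rim ((557.059326171875, -114.79690551757812), (92.26005554199219, 115.64425659179688), 6.846678256988525) [[504.3999938964844, -62.900001525878906], [518.2000122070312, -177.6999969482422], [609.7999877929688, -166.6999969482422], [596.0, -51.900001525878906]]
tankB rim ((389.7265319824219, -189.5979461669922), (92.00019836425781, 114.64689636230469), 6.370774745941162) [[337.6000061035156, -137.6999969482422], [350.3999938964844, -251.6999969482422], [441.79998779296875, -241.5], [429.1000061035156, -127.5]]
vial [ 720.77434968 -224.39927436   50.        ] timer [753.76382623  22.84363041  60.        ] tip [481.61870505 398.8353003   66.        ]
```

```bash
cat >> h.py <<'E'
from scipy.spatial.transform import Rotation as Ro
def plan(target,yaw,n,claw,nr=None):
    """print tool-frame rows from the measured pose to target, yaw = world angle of tool x"""
    o=arm.get_obs(); p=o['tcp_pos'];A=o['orientation']
    y0=np.degrees(np.arctan2(A[1,0],A[0,0])); dy=(yaw-y0+180)%360-180
    nr=nr or n
    d=(np.array(target)-p)/n; y=y0
    print('from',p.round(1),y0.round(2),'dyaw',round(dy,2))
    for i in range(n):
        c,s=np.cos(np.radians(y)),np.sin(np.radians(y))
        M=np.array([[c,s,0],[s,-c,0],[0,0,-1]])
        r=-dy/nr if i<nr else 0
        print((M.T@d).round(1).tolist(), round(r,2),claw); y-=r
E
python3 - <<'E'
from h import *
plan([576.4,209,230],14.6,22,0,14)
d=np.load('top0.npz');K,R,t=d['K'],d['R'],d['t']
print(ray(K,R,t,295+159/5,165+155/5,50))
d2=np.load('scene0.npz')
for nm in ('top','scene'):
    d=np.load(nm+'0.npz')
    k=np.array([549.5,201.4,0]);a=np.radians(14.6);x=np.array([np.cos(a),np.sin(a),0]);y=np.array([-x[1],x[0],0]);z=np.array([0,0,1])
    im=cv2.resize(d['im'][:,:,::-1],None,fx=4,fy=4,interpolation=cv2.INTER_CUBIC).copy()
    P=[k+x*i*100+y*j*63+z*h for i in(-1,1) for j in(-1,1) for h in(0,99)]+[k+28*x+94*z]+[k+28*x+94*z+i*22*x+j*25*y for i in(-1,1) for j in(-1,1)]
    T=np.array([557,-114.8,0]);a=np.radians(6.85);X=np.array([np.cos(a),np.sin(a),0]);Y=np.array([-X[1],X[0],0])
    P+=[T+X*i*50+Y*j*61 for i in(-1,1) for j in(-1,1)]+[T+X*i*46+Y*j*58+60*z for i in(-1,1) for j in(-1,1)]+[T+Y*50+56*z,T-Y*50+56*z]
    for q in proj(d['K'],d['R'],d['t'],P): cv2.circle(im,tuple(int(w) for w in (q*4+1.5)),3,(0,0,255),-1)
    im=im[560:1140,640:1600] if nm=='top' else im[640:1020,760:1320]
    cv2.imwrite(f'pics/ov_{nm}.png',cv2.resize(im,(800,int(800*im.shape[0]/im.shape[1]))))
E
```

```text
from [ 170.8 -522.6  303.3] -71.91 dyaw 86.51
[-25.9, -27.9, 3.3] -6.18 0
[-22.7, -30.5, 3.3] -6.18 0
[-19.3, -32.7, 3.3] -6.18 0
[-15.7, -34.6, 3.3] -6.18 0
[-11.9, -36.1, 3.3] -6.18 0
[-7.9, -37.2, 3.3] -6.18 0
[-3.9, -37.8, 3.3] -6.18 0
[0.2, -38.0, 3.3] -6.18 0
[4.3, -37.8, 3.3] -6.18 0
[8.4, -37.1, 3.3] -6.18 0
[12.3, -36.0, 3.3] -6.18 0
[16.1, -34.4, 3.3] -6.18 0
[19.7, -32.5, 3.3] -6.18 0
[23.1, -30.2, 3.3] -6.18 0
[26.2, -27.5, 3.3] 0 0
[26.2, -27.5, 3.3] 0 0
[26.2, -27.5, 3.3] 0 0
[26.2, -27.5, 3.3] 0 0
[26.2, -27.5, 3.3] 0 0
[26.2, -27.5, 3.3] 0 0
[26.2, -27.5, 3.3] 0 0
[26.2, -27.5, 3.3] 0 0
[ 552.11803936 -114.80204557   50.        ]
```

View pics/ov_top.png

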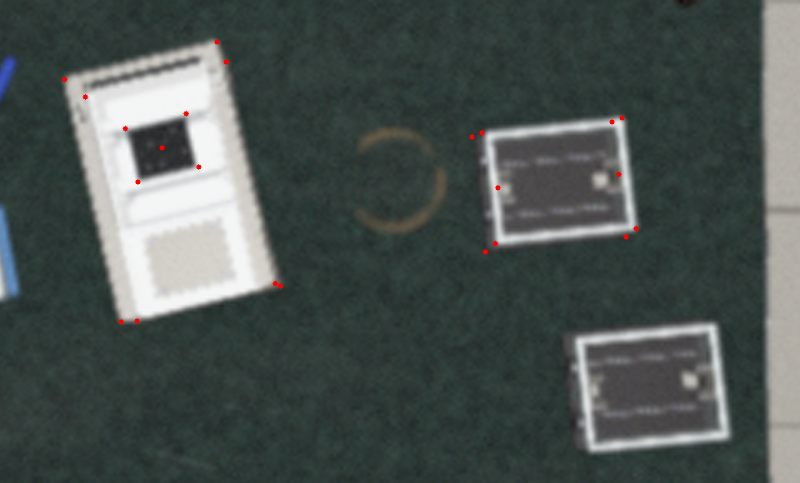

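View pics/ov_scene.png

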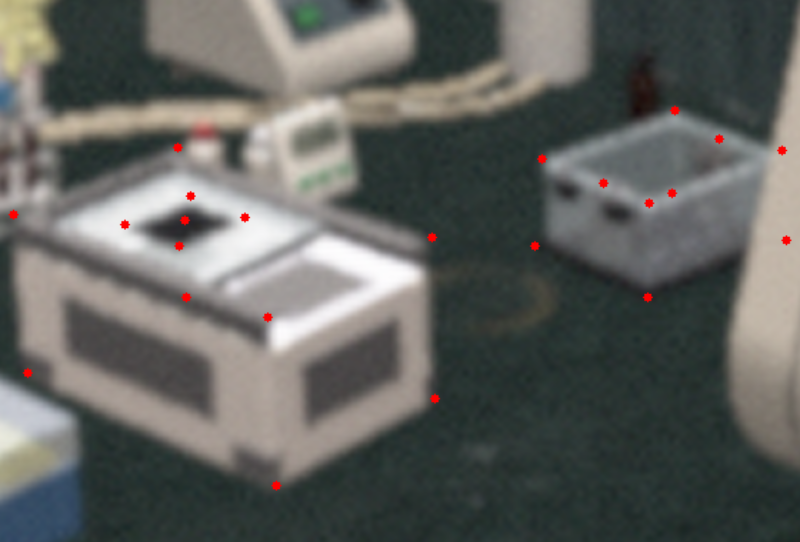

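drive_tool(
  steps=[-25.9,-27.9,0,0,0,-6.18,0,-22.7,-30.5,0,0,0,-6.18,0,-19.3,-32.7,0,0,0,-6.18,0,-15.7,-34.6,0,0,0,-6.18,0,-11.9,-36.1,0,0,0,-6.18,0],
  newtons=40,
)

```text
time_s: 0.52
tcp_pos: [263.3, -354.9, 303.6]
orientation: [[0.758, -0.653, -0.0], [-0.653, -0.758, 0.001], [-0.001, -0.0, -1.0]]
force: [0.8, -1.1, 0.9]
finger_gap: 0.297
```

drive_tool(
  steps=[-7.9,-37.2,0,0,0,-6.18,0,-3.9,-37.8,0,0,0,-6.18,0,0.2,-38,0,0,0,-6.18,0,4.3,-37.8,0,0,0,-6.18,0,8.4,-37.1,0,0,0,-6.18,0],
)

```text
time_s: 0.93
tcp_pos: [355.3, -188.4, 303.8]
orientation: [[0.985, -0.171, -0.0], [-0.171, -0.985, 0.0], [-0.0, -0.0, -1.0]]
force: [0.8, -0.3, 0.2]
finger_gap: 0.002
```

drive_tool(
  steps=[12.3,-36,6,0,0,-6.18,0,16.1,-34.4,6,0,0,-6.18,0,19.7,-32.5,6,0,0,-6.18,0,23.1,-30.2,6,0,0,-6.18,0,26.2,-27.5,6,0,0,0,0],
)

```text
time_s: 1.35
tcp_pos: [447.5, -22.0, 273.6]
orientation: [[0.966, 0.259, 0.0], [0.259, -0.966, -0.0], [0.0, 0.0, -1.0]]
force: [0.5, -1.5, 0.9]
finger_gap: 0.002
```

drive_tool(
  steps=[26.2,-27.5,6,0,0,0,0,26.2,-27.5,6,0,0,0,0,26.2,-27.5,6,0,0,0,0,26.2,-27.5,6,0,0,0,0,26.2,-27.5,6,0,0,0,0],
)

```text
time_s: 1.77
tcp_pos: [539.6, 144.1, 243.2]
orientation: [[0.968, 0.253, -0.0], [0.253, -0.968, -0.0], [-0.0, 0.0, -1.0]]
force: [1.9, -0.2, 0.5]
finger_gap: 0.002
```

```bash
python3 - <<'E'
from h import *
plan([576.4,209,180],14.6,3,0)
o=arm.get_obs();print(o['time_s'],o['qpos'],o['force'],o['finger_gap'],o['orientation'])
E
```

```text
from [539.6 144.1 243.2] 14.63 dyaw -0.03
[17.3, -17.8, 21.1] 0.01 0
[17.3, -17.8, 21.1] 0.01 0
[17.3, -17.8, 21.1] 0.01 0
1.7667 [ 6.34610573e+00  1.70309274e+01 -4.58581081e+00  6.84094667e+01
 -4.01293038e-03  8.17144535e+01] [ 1.93829849 -0.18796127  0.47513347] 0.0018953200002732283 [[ 9.67569663e-01  2.52603933e-01 -4.46817900e-04]
 [ 2.52603905e-01 -9.67569766e-01 -1.20163792e-04]
 [-4.62681338e-04  3.39889318e-06 -9.99999893e-01]]
```

drive_tool(
  steps=[17.3,-17.8,21,0,0,0,0,17.3,-17.8,21,0,0,0,0,17.3,-17.8,19,0,0,0,0,0,0,0,0,0,0,0,0,0,0,0,0,0,0],
)

```text
time_s: 2.18
tcp_pos: [575.5, 207.7, 180.9]
orientation: [[0.967, 0.254, -0.004], [0.254, -0.967, -0.001], [-0.004, -0.0, -1.0]]
force: [0.8, -0.2, 1.4]
finger_gap: 0.001
```

drive_tool(
  steps=[0,0,5,0,0,0,0,0,0,4,0,0,0,0,0,0,0,0,0,0,0],
)

```text
time_s: 2.43
tcp_pos: [575.7, 206.0, 173.9]
orientation: [[0.968, 0.251, 0.0], [0.251, -0.968, -0.0], [0.0, 0.0, -1.0]]
force: [-0.3, 0.1, -0.5]
finger_gap: -0.0
```

```bash
python3 - <<'E'
from h import *
im,K,R,t=cam('scene'); cv2.imwrite('pics/s1.png',cv2.resize(im[140:260,130:290,::-1],None,fx=5,fy=5,interpolation=cv2.INTER_CUBIC))
print(arm.get_obs()['force'],arm.get_obs()['tcp_pos'])
E
```

```text
[-0.02362991 -0.29710511  0.53699761] [575.75608736 206.01244706 174.23249564]
```

View pics/s1.png

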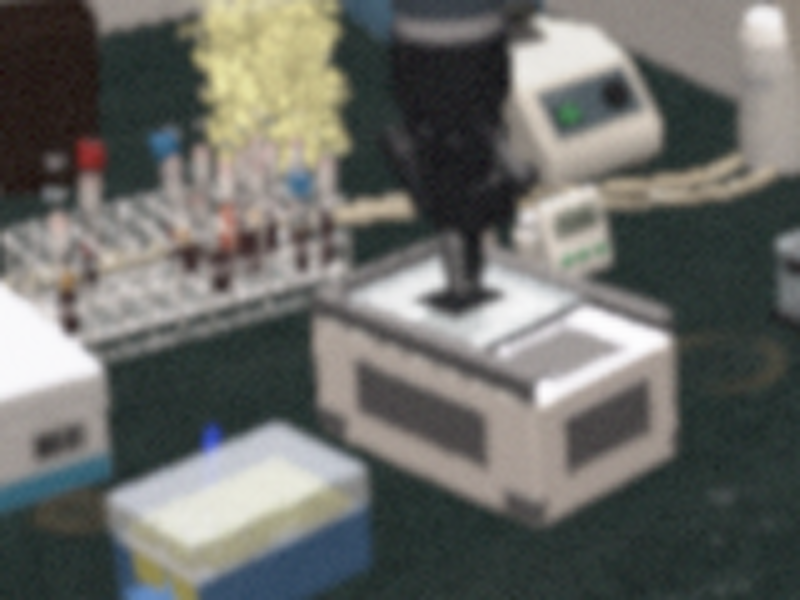

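drive_tool(
  steps=[1,-3,2,0,0,0,0,0,0,1,0,0,0,0,0,0,1,0,0,0,0,0,0,1,0,0,0,0],
)

```text
time_s: 2.82
tcp_pos: [576.2, 210.0, 169.0]
orientation: [[0.968, 0.252, 0.0], [0.252, -0.968, 0.0], [0.0, 0.0, -1.0]]
force: [-0.0, -0.2, 0.4]
finger_gap: -0.003
```

drive_tool(
  steps=[0,0,0.7,0,0,0,0,0,0,0.7,0,0,0,0],
)

```text
time_s: 2.98
tcp_pos: [576.2, 210.0, 167.5]
orientation: [[0.968, 0.252, 0.0], [0.252, -0.968, -0.0], [0.0, 0.0, -1.0]]
force: [0.2, -0.7, 0.4]
finger_gap: 0.003
```

drive_tool(
  steps=[0,0,0.7,0,0,0,0,0,0,0,0,0,0,0],
)

```text
time_s: 3.15
tcp_pos: [576.2, 210.0, 166.8]
orientation: [[0.968, 0.252, 0.0], [0.252, -0.968, -0.0], [0.0, 0.0, -1.0]]
force: [0.4, -0.0, 1.0]
finger_gap: 0.003
```

drive_tool(
  steps=[0,0,0.5,0,0,0,0,0,0,0,0,0,0,0],
)

```text
time_s: 3.32
tcp_pos: [576.2, 210.0, 166.6]
orientation: [[0.968, 0.252, 0.0], [0.252, -0.968, 0.0], [0.0, 0.0, -1.0]]
force: [-1.8, 0.5, 4.1]
finger_gap: -0.005
```

drive_tool(
  steps=[0,0,0.5,0,0,0,0,0,0,0,0,0,0,0],
)

```text
time_s: 3.48
tcp_pos: [576.2, 210.0, 166.1]
orientation: [[0.968, 0.252, 0.0], [0.252, -0.968, 0.0], [0.0, 0.0, -1.0]]
force: [-0.6, -0.8, 7.1]
finger_gap: 0.004
```

drive_tool(
  steps=[0,0,0.5,0,0,0,0,0,0,0,0,0,0,0],
)

```text
time_s: 3.65
tcp_pos: [576.2, 210.0, 165.7]
orientation: [[0.968, 0.252, 0.001], [0.252, -0.968, 0.0], [0.001, 0.0, -1.0]]
force: [-3.1, -0.3, 7.5]
finger_gap: -0.001
```

drive_tool(
  steps=[0,0,0.6,0,0,0,0,0,0,0,0,0,0,0],
)

```text
time_s: 3.82
tcp_pos: [576.2, 210.0, 165.3]
orientation: [[0.968, 0.252, 0.001], [0.252, -0.968, 0.0], [0.001, 0.0, -1.0]]
force: [-2.3, -0.4, 8.2]
finger_gap: 0.002
```

drive_tool(
  steps=[0,0,0.6,0,0,0,0,0,0,0,0,0,0,0],
)

```text
time_s: 3.98
tcp_pos: [576.2, 210.0, 164.8]
orientation: [[0.968, 0.252, 0.001], [0.252, -0.968, 0.0], [0.001, 0.0, -1.0]]
force: [-3.1, -1.3, 9.6]
finger_gap: -0.002
```

drive_tool(
  steps=[0,0,0.6,0,0,0,0,0,0,0,0,0,0,0],
)

```text
time_s: 4.15
tcp_pos: [576.2, 210.0, 164.4]
orientation: [[0.968, 0.252, 0.001], [0.252, -0.968, 0.0], [0.001, 0.0, -1.0]]
force: [-2.8, -1.7, 11.1]
finger_gap: 0.001
```

drive_tool(
  steps=[0,0,0.4,0,0,0,0,0,0,0,0,0,0,0],
)

```text
time_s: 4.32
tcp_pos: [576.2, 210.0, 164.1]
orientation: [[0.968, 0.252, 0.001], [0.252, -0.968, 0.0], [0.001, 0.0, -1.0]]
force: [-3.5, -1.4, 11.6]
finger_gap: 0.001
```

drive_tool(
  steps=[-1,0,0,0,0,0,0,-2,0,0,0,0,0,0,-2,0,0,0,0,0,0,-2,0,0,0,0,0,0],
)

```text
time_s: 4.65
tcp_pos: [570.9, 208.6, 164.7]
orientation: [[0.968, 0.252, 0.005], [0.252, -0.968, 0.001], [0.005, -0.0, -1.0]]
force: [3.7, 0.7, 9.9]
finger_gap: 0.001
```

drive_tool(
  steps=[-3,0,0.2,0,0,0,0,-4,0,0,0,0,0,0,-4,0,0,0,0,0,0,-4,0,0,0,0,0,0,-4,0,0,0,0,0,0],
)

```text
time_s: 5.07
tcp_pos: [552.5, 203.8, 164.6]
orientation: [[0.968, 0.252, 0.005], [0.252, -0.968, 0.001], [0.005, -0.0, -1.0]]
force: [2.7, 1.9, 10.2]
finger_gap: 0.002
```

```bash
python3 - <<'E'
from h import *
im,K,R,t=cam('scene'); cv2.imwrite('pics/s2.png',cv2.resize(im[140:260,130:290,::-1],None,fx=5,fy=5,interpolation=cv2.INTER_CUBIC))
print(arm.get_obs()['force'],arm.get_obs()['tcp_pos'])
E
```

```text
[ 1.21321539  1.86491322 10.35644745] [551.77202189 203.67759034 164.5485413 ]
```

View pics/s2.png

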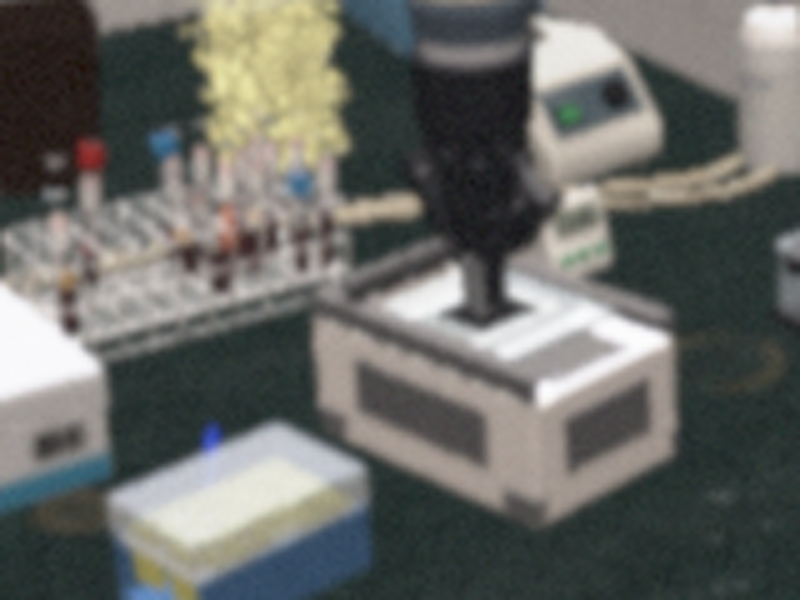

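drive_tool(
  steps=[-5,0,0,0,0,0,0,-5,0,0,0,0,0,0,-5,0,0,0,0,0,0,-5,0,0,0,0,0,0,-5,0,0,0,0,0,0],
)

```text
time_s: 5.53
tcp_pos: [528.3, 197.5, 164.5]
orientation: [[0.968, 0.252, 0.005], [0.252, -0.968, 0.001], [0.005, -0.0, -1.0]]
force: [3.3, 1.4, 10.3]
finger_gap: -0.001
```

drive_tool(
  steps=[-5,0,0,0,0,0,0,-5,0,0,0,0,0,0,-5,0,0,0,0,0,0,-5,0,0,0,0,0,0,-5,0,0,0,0,0,0],
)

```text
time_s: 5.95
tcp_pos: [504.1, 191.2, 164.5]
orientation: [[0.968, 0.252, 0.005], [0.252, -0.968, 0.001], [0.005, -0.0, -1.0]]
force: [2.4, 0.8, 11.0]
finger_gap: 0.001
```

drive_tool(
  steps=[-5,0,0,0,0,0,0,-5,0,0,0,0,0,0,-5,0,0,0,0,0,0,-5,0,0,0,0,0,0,-5,0,0,0,0,0,0],
)

```text
time_s: 6.37
tcp_pos: [479.9, 185.0, 164.4]
orientation: [[0.968, 0.252, 0.005], [0.252, -0.968, 0.001], [0.005, -0.0, -1.0]]
force: [2.6, 1.9, 11.4]
finger_gap: 0.002
```

drive_tool(
  steps=[-3,0,0,0,0,0,0,-3,0,0,0,0,0,0,-2,0,0,0,0,0,0,-2,0,0,0,0,0,0,-1.5,0,0,0,0,0,0],
)

```text
time_s: 6.78
tcp_pos: [468.8, 182.0, 164.4]
orientation: [[0.968, 0.252, 0.005], [0.252, -0.968, 0.001], [0.005, -0.0, -1.0]]
force: [2.5, 1.7, 10.5]
finger_gap: -0.002
```

drive_tool(
  steps=[-1,0,0,0,0,0,0,0,0,0,0,0,0,0],
)

```text
time_s: 6.95
tcp_pos: [467.8, 181.8, 164.4]
orientation: [[0.968, 0.252, 0.005], [0.252, -0.968, 0.001], [0.005, -0.0, -1.0]]
force: [1.6, 1.4, 10.7]
finger_gap: -0.002
```

drive_tool(
  steps=[0,0,-5,0,0,0,0,0,0,-30,0,0,0,20,-20,0,-35,0,0,0,20,-30,0,-20,0,0,0,20,-30,0,0,0,0,0,20],
)

```text
time_s: 7.37
tcp_pos: [389.6, 161.3, 256.3]
orientation: [[0.968, 0.252, 0.005], [0.252, -0.968, 0.001], [0.005, 0.0, -1.0]]
force: [-0.2, -0.2, -0.4]
finger_gap: 0.233
```

```bash
python3 - <<'E'
from h import *
for n,s in(('scene',(140,260,130,290)),('top',(140,260,160,300))):
    im,K,R,t=cam(n); np.savez(n+'1.npz',im=im,K=K,R=R,t=t); cv2.imwrite(f'pics/{n}3.png',cv2.resize(im[s[0]:s[1],s[2]:s[3],::-1],None,fx=5,fy=5,interpolation=cv2.INTER_CUBIC))
o=arm.get_obs();print(o['time_s'],o['tcp_pos'],o['finger_gap'])
E
```

```text
7.4667 [385.64930978 160.60932115 253.849447  ] 0.23362477233520934
```

View pics/scene3.png

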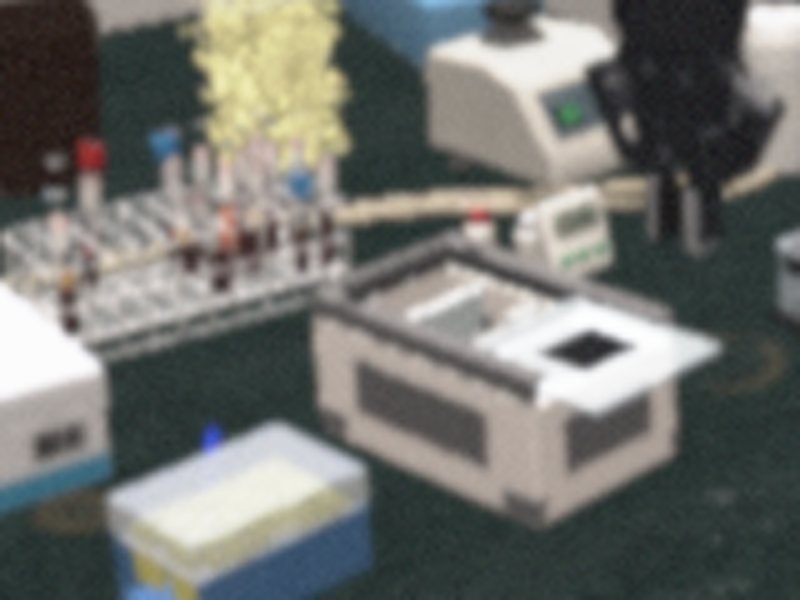

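View pics/top3.png

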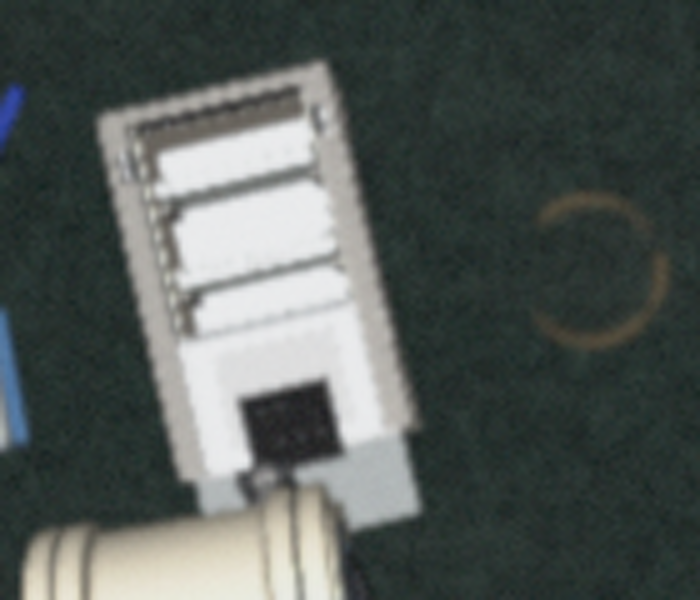

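```bash
python3 - <<'E'
from h import *
k=np.array([549.5,201.4,0]);a=np.radians(14.6);x=np.array([np.cos(a),np.sin(a),0]);y=np.array([-x[1],x[0],0]);z=np.array([0,0,1])
for n,(r0,r1,c0,c1),f in(('scene',(182,218,198,245),17),('top',(155,215,185,235),10)):
    d=np.load(n+'1.npz');im=d['im'][:,:,::-1]
    b=cv2.resize(im[r0:r1,c0:c1],None,fx=f,fy=f,interpolation=cv2.INTER_CUBIC)
    b=cv2.LUT(b,(255*(np.arange(256)/255.)**1.6).astype(np.uint8)); b2=b.copy()
    for X,col in((6,(0,0,255)),(56,(255,0,0))):
        P=[k+X*x+j*y+h*z for j,h in((44,78),(22,78),(22,70),(-22,70),(-22,78),(-44,78))]
        q=(proj(d['K'],d['R'],d['t'],P)-[c0,r0]+.5)*f
        for w in q: cv2.circle(b2,tuple(int(v) for v in w),3,col,-1)
    cv2.imwrite(f'pics/z_{n}.png',np.hstack([b,b2]) if n=='top' else b); cv2.imwrite(f'pics/z2_{n}.png',b2)
    print(b.shape)
E
```

```text
(612, 799, 3)
(600, 500, 3)
```

View pics/z_scene.png

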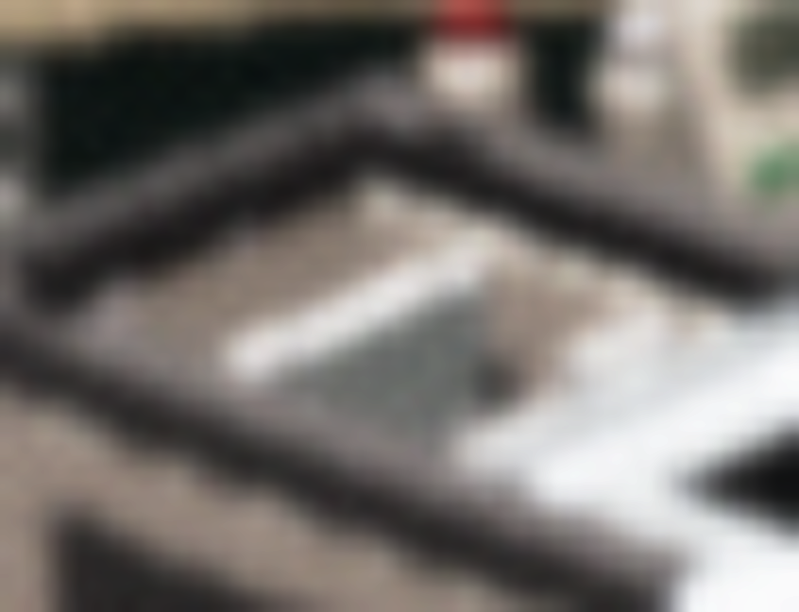

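View pics/z2_scene.png

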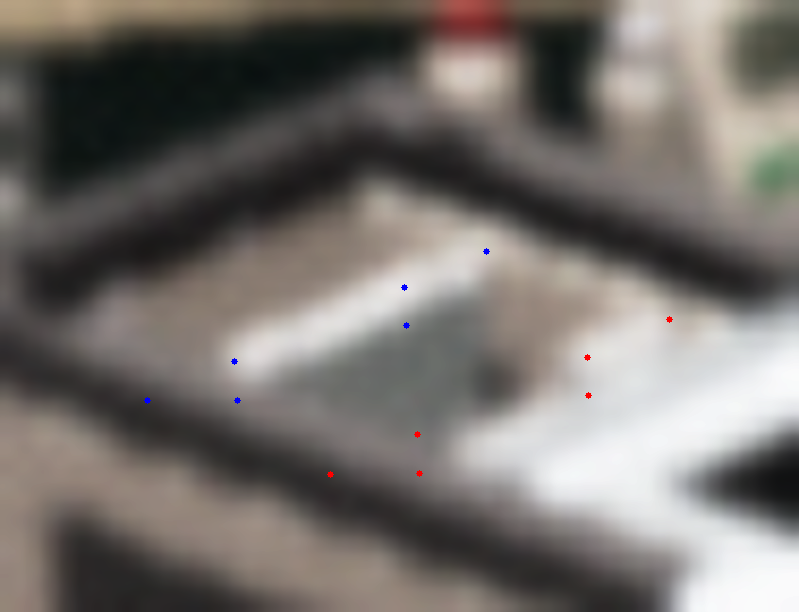

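View pics/z2_top.png

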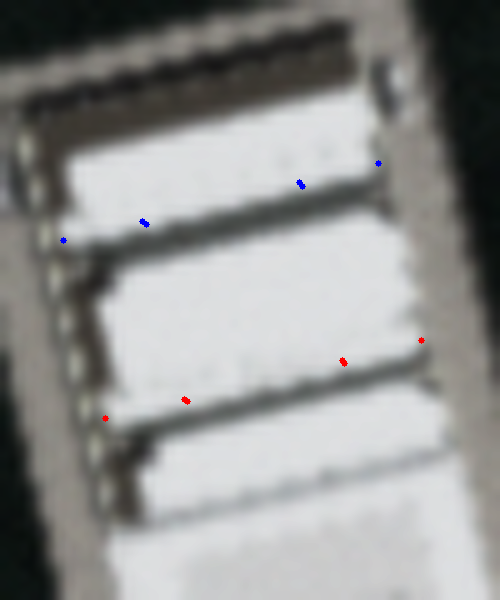

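drive_tool(
  steps=[34,0.4,0,0,0,0,21,34,0.4,0,0,0,0,21,34,0.4,0,0,0,0,21,34,0.4,0,0,0,0,21,34,0.2,0,0,0,0,21],
)

```text
time_s: 7.88
tcp_pos: [555.7, 202.7, 252.2]
orientation: [[0.968, 0.252, -0.001], [0.252, -0.968, -0.0], [-0.001, -0.0, -1.0]]
force: [-0.3, -0.1, 1.2]
finger_gap: 0.246
```

drive_tool(
  steps=[0,0,0,0,0,0,21,0,0,0,0,0,0,21],
)

```text
time_s: 8.05
tcp_pos: [555.3, 202.5, 250.9]
orientation: [[0.968, 0.252, -0.003], [0.252, -0.968, -0.001], [-0.003, -0.0, -1.0]]
force: [-0.0, 0.8, -0.7]
finger_gap: 0.247
```

```bash
python3 - <<'E'
from h import *
plan([555.3,202.9,170],14.6,2,21)
o=arm.get_obs();print(o['time_s'],o['finger_gap']*85.4,o['orientation'].round(4))
E
```

```text
from [555.3 202.5 250.9] 14.6 dyaw -0.0
[0.1, -0.2, 40.5] 0.0 21
[0.1, -0.2, 40.5] 0.0 21
8.05 21.052942197832238 [[ 9.677e-01  2.521e-01 -2.500e-03]
 [ 2.521e-01 -9.677e-01 -5.000e-04]
 [-2.600e-03 -1.000e-04 -1.000e+00]]
```

drive_tool(
  steps=[0,-0.3,30,0,0,0,21,0,0,30,0,0,0,21,0,0,16,0,0,0,21,0,0,0,0,0,0,21],
)

```text
time_s: 8.38
tcp_pos: [551.4, 202.1, 173.3]
orientation: [[0.968, 0.252, -0.006], [0.252, -0.968, -0.001], [-0.007, -0.0, -1.0]]
force: [0.7, 0.7, 0.2]
finger_gap: 0.246
```

```bash
python3 - <<'E'
from h import *
for n,s in(('scene',(150,230,180,280)),):
    im,K,R,t=cam(n); cv2.imwrite(f'pics/{n}4.png',cv2.resize(im[s[0]:s[1],s[2]:s[3],::-1],None,fx=7,fy=7,interpolation=cv2.INTER_CUBIC))
o=arm.get_obs();print(o['time_s'],o['tcp_pos'],o['finger_gap'])
E
```

```text
8.4333 [552.32375687 202.34551177 175.64468519] 0.24916131616382262
```

View pics/scene4.png

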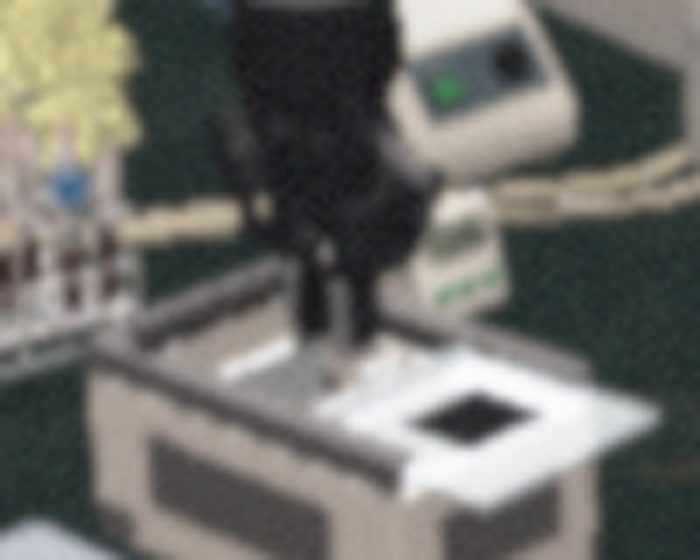

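drive_tool(
  steps=[0,0,0,0,0,0,21,0,0,0,0,0,0,21],
)

```text
time_s: 8.6
tcp_pos: [554.2, 202.7, 178.6]
orientation: [[0.968, 0.252, 0.002], [0.252, -0.968, 0.0], [0.002, 0.0, -1.0]]
force: [-0.3, 0.7, 0.0]
finger_gap: 0.246
```

drive_tool(
  steps=[1,0,8,0,0,0,21,0,0,10,0,0,0,21,0,0,10,0,0,0,21,0,0,10,0,0,0,21,0,0,8,0,0,0,21],
)

```text
time_s: 9.02
tcp_pos: [554.4, 202.8, 129.2]
orientation: [[0.968, 0.252, -0.001], [0.252, -0.968, -0.0], [-0.001, -0.0, -1.0]]
force: [0.2, -0.4, 0.2]
finger_gap: 0.246
```

drive_tool(
  steps=[0,0,6,0,0,0,21,0,0,4,0,0,0,21,0,0,0,0,0,0,21,0,0,0,0,0,0,21],
)

```text
time_s: 9.35
tcp_pos: [555.7, 203.1, 122.5]
orientation: [[0.968, 0.252, 0.003], [0.252, -0.968, 0.001], [0.003, 0.0, -1.0]]
force: [-0.7, -0.1, 14.5]
finger_gap: 0.244
```

```bash
python3 - <<'E'
from h import *
for n,s in(('scene',(150,230,180,280)),('top',(150,240,170,270))):
    im,K,R,t=cam(n); cv2.imwrite(f'pics/{n}5.png',cv2.resize(im[s[0]:s[1],s[2]:s[3],::-1],None,fx=6,fy=6,interpolation=cv2.INTER_CUBIC))
o=arm.get_obs();print(o['time_s'],o['tcp_pos'],o['force'],o['wrist_torque'])
E
```

```text
9.45 [555.71236634 203.12797477 122.48587272] [-1.87028103 -0.16678602 14.85709188] [-0.0859837   0.63795989 -0.01858855]
```

View pics/scene5.png

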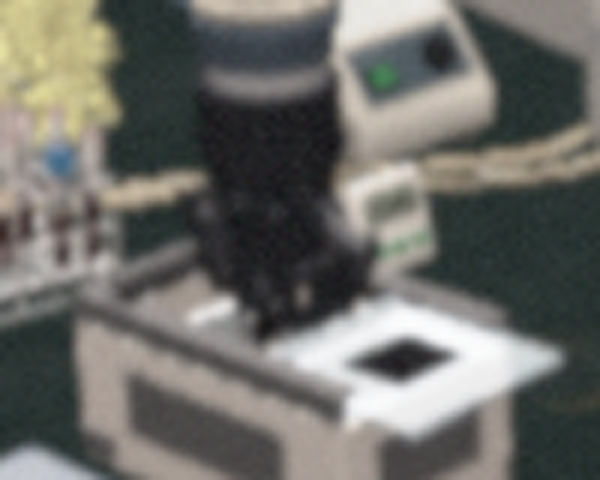

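View pics/top5.png

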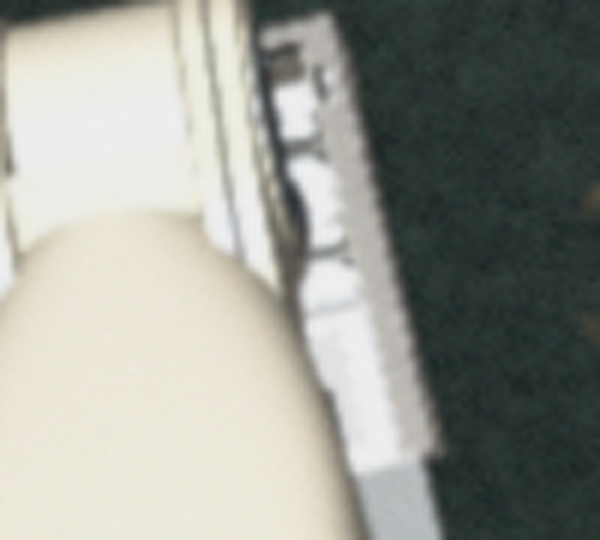

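drive_tool(
  steps=[0,0,-3,0,0,0,21,0,0,0,0,0,0,21],
)

```text
time_s: 9.62
tcp_pos: [555.2, 203.0, 124.4]
orientation: [[0.968, 0.252, 0.001], [0.252, -0.968, 0.0], [0.001, 0.0, -1.0]]
force: [-0.6, 0.1, 0.0]
finger_gap: 0.246
```

drive_tool(
  steps=[0,0,0,0,0,0,12,0,0,0,0,0,0,10,0,0,0,0,0,0,8,0,0,0,0,0,0,6,0,0,0,0,0,0,4],
  newtons=45,
)

```text
time_s: 10.03
tcp_pos: [554.6, 202.8, 123.5]
orientation: [[0.968, 0.252, -0.001], [0.252, -0.968, -0.0], [-0.001, -0.0, -1.0]]
force: [-0.3, -0.4, 0.1]
finger_gap: 0.085
```

drive_tool(
  steps=[0,0,0,0,0,0,2,0,0,0,0,0,0,0,0,0,0,0,0,0,0],
)

```text
time_s: 10.28
tcp_pos: [554.7, 202.9, 123.8]
orientation: [[0.968, 0.252, -0.0], [0.252, -0.968, -0.0], [-0.0, -0.0, -1.0]]
force: [-0.7, -0.4, -1.2]
finger_gap: 0.083
```

drive_tool(
  steps=[0,0,-4,0,0,0,0,0,0,-8,0,0,0,0,0,0,-10,0,0,0,0,0,0,-12,0,0,0,0,0,0,-12,0,0,0,0],
)

```text
time_s: 10.7
tcp_pos: [554.8, 202.9, 171.4]
orientation: [[0.968, 0.252, 0.0], [0.252, -0.968, 0.0], [0.0, 0.0, -1.0]]
force: [0.4, -0.2, -0.5]
finger_gap: 0.084
```

drive_tool(
  steps=[0,0,-14,0,0,0,0,0,0,-14,0,0,0,0,0,0,-14,0,0,0,0,0,0,-14,0,0,0,0,0,0,-14,0,0,0,0],
)

```text
time_s: 11.12
tcp_pos: [554.6, 202.9, 241.9]
orientation: [[0.968, 0.252, 0.001], [0.252, -0.968, 0.0], [0.001, 0.0, -1.0]]
force: [-0.0, -0.3, -0.6]
finger_gap: 0.079
```

drive_tool(
  steps=[0,0,-12,0,0,0,0,0,0,-6,0,0,0,0,0,0,0,0,0,0,0,0,0,0,0,0,0,0],
)

```text
time_s: 11.45
tcp_pos: [554.7, 202.9, 258.2]
orientation: [[0.968, 0.252, 0.001], [0.252, -0.968, 0.0], [0.001, 0.0, -1.0]]
force: [0.2, -0.5, -0.2]
finger_gap: 0.084
```

```bash
python3 - <<'E'
from h import *
for n,s in(('scene',(110,230,160,290)),('top',(140,250,150,290))):
    im,K,R,t=cam(n); cv2.imwrite(f'pics/{n}6.png',cv2.resize(im[s[0]:s[1],s[2]:s[3],::-1],None,fx=5,fy=5,interpolation=cv2.INTER_CUBIC))
o=arm.get_obs();print(o['time_s'],o['tcp_pos'],o['force'],o['finger_gap'])
E
```

```text
11.55 [554.50089106 202.79747347 257.27577997] [-0.6099561   0.42750566 -1.36073023] 0.08217020715531449
```

View pics/scene6.png

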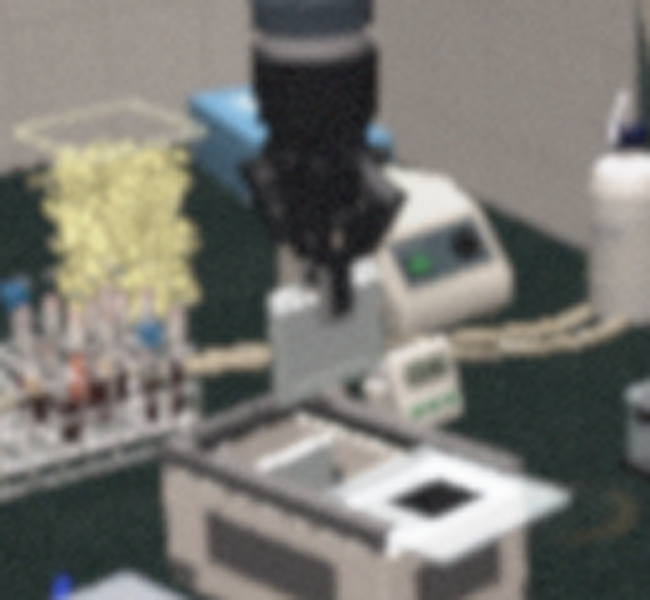

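```bash
python3 - <<'E'
from h import *
o=arm.get_obs();p=o['tcp_pos'];A=o['orientation']
im,K,R,t=cam('scene');s=(150,200,205,245)
f=12
b=cv2.resize(im[s[0]:s[1],s[2]:s[3],::-1],None,fx=f,fy=f,interpolation=cv2.INTER_CUBIC);raw=b.copy()
x=A[:,0];y=-A[:,1]
c=p+[0,0,-80.8]
P=[c+4*i*x+j*y+np.array([0,0,h]) for i in(-1,1) for j,h in((44,35),(44,-35),(22,35),(22,27),(-22,27),(-22,35),(-44,35),(-44,-35))]
q=(proj(K,R,t,P)-[s[2],s[0]]+.5)*f
for i,w in enumerate(q): cv2.circle(b,tuple(int(v) for v in w),3,(0,0,255) if i<8 else (255,0,0),-1)
cv2.imwrite('pics/hold.png',cv2.resize(np.hstack([raw,b]),None,fx=.8,fy=.8))
E
```

```text
(no output)
```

View pics/hold.png

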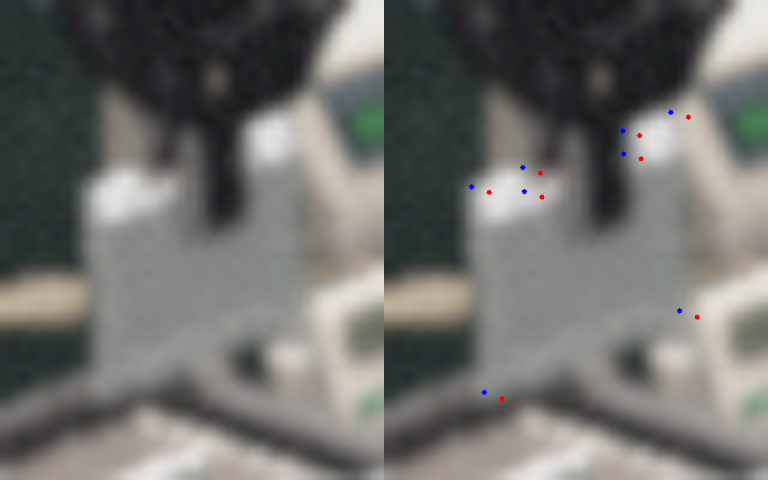

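```bash
python3 - <<'E'
from h import *
d=np.load('top0.npz');K,R,t=d['K'],d['R'],d['t'];im=d['im'][:,:,::-1];s=(168,220,300,356);f=13
b=cv2.resize(im[s[0]:s[1],s[2]:s[3]],None,fx=f,fy=f,interpolation=cv2.INTER_CUBIC);
b=cv2.convertScaleAbs(b,alpha=1.2); raw=b.copy()
T=np.array([557.06,-114.8,0]);a=np.radians(6.85);X=np.array([np.cos(a),np.sin(a),0]);Y=np.array([-X[1],X[0],0]);Z=np.array([0,0,1.])
def box(hx,hy,z,col):
    P=[T+i*hx*X+j*hy*Y+z*Z for i,j in((1,1),(1,-1),(-1,-1),(-1,1))]
    q=((proj(K,R,t,P)-[s[2],s[0]]+.5)*f).astype(int); cv2.polylines(b,[q.reshape(-1,1,2)],True,col,1)
box(50,61,0,(0,0,255));box(6,47.5,46,(255,0,0));box(10,50.5,56,(0,255,0));box(48,59,60,(0,255,255))
cv2.imwrite('pics/tk.png',b);cv2.imwrite('pics/tkr.png',raw);print(b.shape)
E
```

```text
(676, 728, 3)
```

View pics/tk.png

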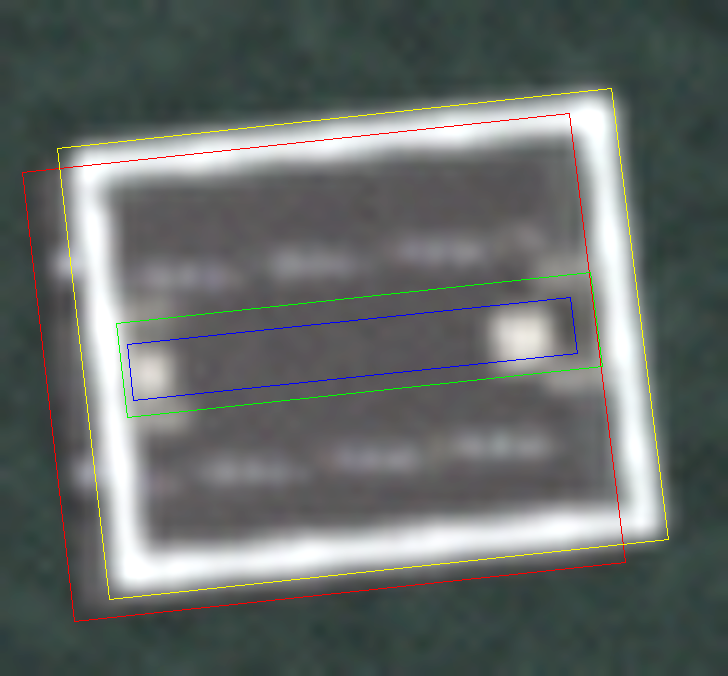

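View pics/tkr.png

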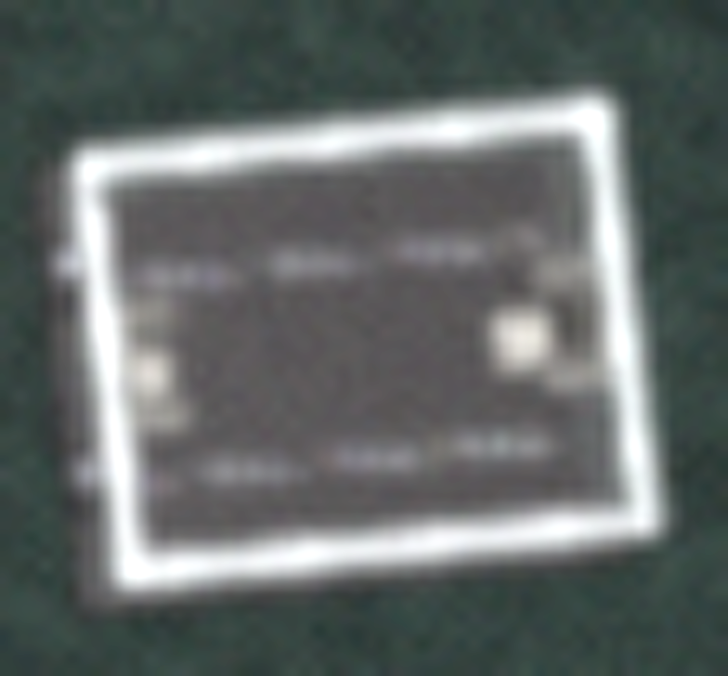

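```bash
python3 - <<'E'
from h import *
plan([557.6,-115.4,230],6.7,15,0)
E
```

```text
from [554.5 202.8 257.1] 14.61 dyaw -7.91
[-5.2, 20.6, 1.8] 0.53 0
[-5.0, 20.6, 1.8] 0.53 0
[-4.8, 20.7, 1.8] 0.53 0
[-4.6, 20.7, 1.8] 0.53 0
[-4.4, 20.8, 1.8] 0.53 0
[-4.2, 20.8, 1.8] 0.53 0
[-4.0, 20.8, 1.8] 0.53 0
[-3.8, 20.9, 1.8] 0.53 0
[-3.6, 20.9, 1.8] 0.53 0
[-3.4, 20.9, 1.8] 0.53 0
[-3.2, 21.0, 1.8] 0.53 0
[-3.0, 21.0, 1.8] 0.53 0
[-2.9, 21.0, 1.8] 0.53 0
[-2.7, 21.0, 1.8] 0.53 0
[-2.5, 21.1, 1.8] 0.53 0
```

drive_tool(
  steps=[-5.2,20.6,0,0,0,0.53,0,-5,20.6,0,0,0,0.53,0,-4.8,20.7,0,0,0,0.53,0,-4.6,20.7,0,0,0,0.53,0,-4.4,20.8,0,0,0,0.53,0],
)

```text
time_s: 12.02
tcp_pos: [555.4, 95.8, 257.2]
orientation: [[0.978, 0.207, -0.001], [0.207, -0.978, -0.0], [-0.001, -0.0, -1.0]]
force: [0.2, 0.4, -1.2]
finger_gap: 0.081
```

drive_tool(
  steps=[-4.2,20.8,2,0,0,0.53,0,-4,20.8,2,0,0,0.53,0,-3.8,20.9,2,0,0,0.53,0,-3.6,20.9,2,0,0,0.53,0,-3.4,20.9,2,0,0,0.53,0],
)

```text
time_s: 12.43
tcp_pos: [556.4, -10.3, 247.1]
orientation: [[0.987, 0.161, -0.001], [0.161, -0.987, 0.0], [-0.001, -0.0, -1.0]]
force: [0.2, 0.3, -0.1]
finger_gap: 0.081
```

drive_tool(
  steps=[-3.2,21,3,0,0,0.53,0,-3,21,3,0,0,0.53,0,-2.9,21,3,0,0,0.53,0,-2.7,21,3,0,0,0.53,0,-2.5,21,3,0,0,0.53,0],
)

```text
time_s: 12.85
tcp_pos: [557.4, -116.3, 232.0]
orientation: [[0.993, 0.116, -0.001], [0.116, -0.993, 0.0], [-0.001, -0.001, -1.0]]
force: [0.9, -0.1, -0.4]
finger_gap: 0.079
```

drive_tool(
  steps=[0,0,0,0,0,0,0,0,0,0,0,0,0,0,0,0,0,0,0,0,0],
)

```text
time_s: 13.1
tcp_pos: [557.5, -115.0, 232.5]
orientation: [[0.993, 0.116, -0.001], [0.116, -0.993, 0.001], [-0.001, -0.001, -1.0]]
force: [-0.9, 0.7, -0.8]
finger_gap: 0.083
```

```bash
python3 - <<'E'
from h import *
plan([557.6,-115.4,190],6.7,3,0)
for n,s in(('scene',(130,230,240,350)),('top',(140,250,270,390))):
    im,K,R,t=cam(n); cv2.imwrite(f'pics/{n}7.png',cv2.resize(im[s[0]:s[1],s[2]:s[3],::-1],None,fx=5,fy=5,interpolation=cv2.INTER_CUBIC))
o=arm.get_obs();print(o['time_s'],o['tcp_pos'],o['force'],o['finger_gap'])
E
```

```text
from [ 557.5 -115.   232.5] 6.65 dyaw 0.05
[0.0, 0.1, 14.2] -0.02 0
[0.0, 0.1, 14.2] -0.02 0
[0.0, 0.1, 14.2] -0.02 0
13.2 [ 557.6364193  -114.44748496  232.86292175] [-0.9476134   0.55367332 -0.60530513] 0.08158689411026253
```

View pics/scene7.png

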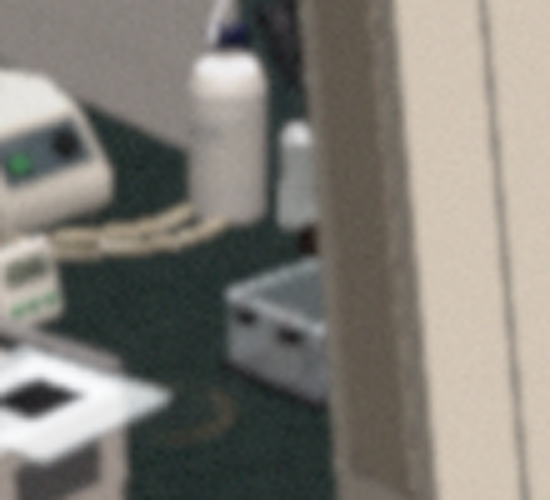

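View pics/top7.png

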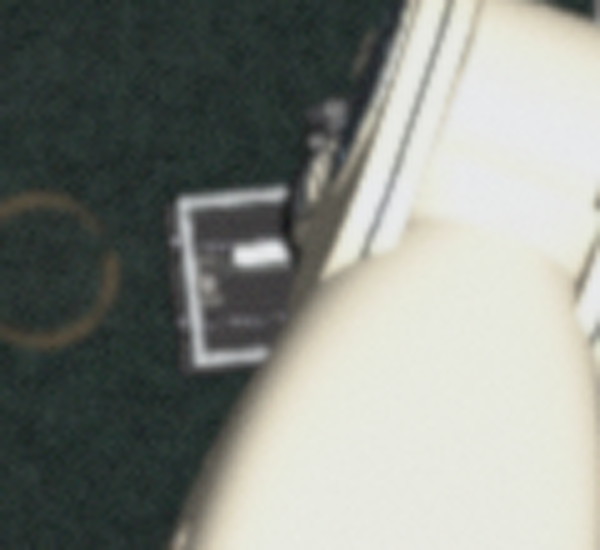

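```bash
python3 - <<'E'
from h import *
im,K,R,t=cam('top');o=arm.get_obs();p=o['tcp_pos'];A=o['orientation']
s=(168,220,300,356);f=13
b=cv2.resize(im[s[0]:s[1],s[2]:s[3],::-1],None,fx=f,fy=f,interpolation=cv2.INTER_CUBIC)
x=A[:,0];y=-A[:,1];zt=p[2]-80.8+35;c=np.array([p[0],p[1],zt])
P=[c+i*4*x+j*y for i,j in((1,44),(1,22),(-1,22),(-1,44))]
q=((proj(K,R,t,P)-[s[2],s[0]]+.5)*f).astype(int); cv2.polylines(b,[q.reshape(-1,1,2)],True,(0,0,255),1)
cv2.imwrite('pics/al.png',b[:,:450]);print(p,o['force'])
E
```

```text
[ 557.69719335 -114.42218844  232.94272283] [ 0.85390521 -0.55210893 -0.7750188 ]
```

View pics/al.png

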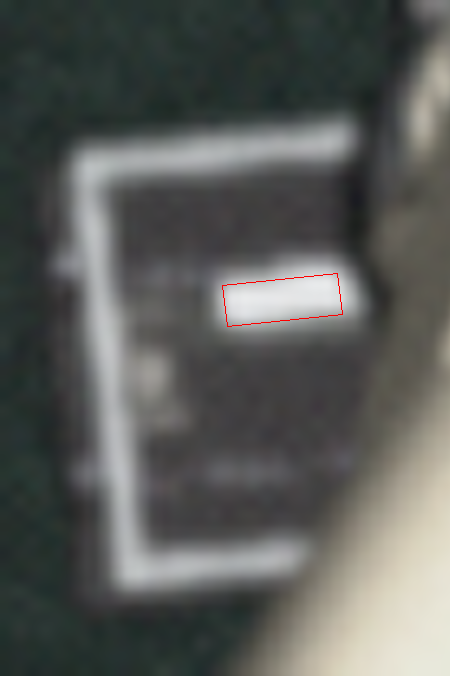

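drive_tool(
  steps=[-0.3,1,10,0,0,0,0,0,0,15,0,0,0,0,0,0,15,0,0,0,0,0,0,10,0,0,0,0,0,0,0,0,0,0,0],
)

```text
time_s: 13.67
tcp_pos: [556.6, -115.6, 180.4]
orientation: [[0.993, 0.117, -0.004], [0.117, -0.993, 0.001], [-0.003, -0.002, -1.0]]
force: [-0.4, 0.1, -0.8]
finger_gap: 0.08
```

drive_tool(
  steps=[0,0,0,0,0,0,0,0,0,0,0,0,0,0],
)

```text
time_s: 13.83
tcp_pos: [557.8, -116.3, 183.4]
orientation: [[0.993, 0.116, 0.001], [0.116, -0.993, -0.0], [0.001, 0.0, -1.0]]
force: [-0.0, -0.5, -0.4]
finger_gap: 0.08
```

drive_tool(
  steps=[-0.3,0,4,0,0,0,0,0,0,4,0,0,0,0,0,0,4,0,0,0,0,0,0,4,0,0,0,0,0,0,4,0,0,0,0],
)

```text
time_s: 14.25
tcp_pos: [557.1, -116.3, 162.4]
orientation: [[0.993, 0.116, -0.0], [0.116, -0.993, 0.0], [-0.0, -0.0, -1.0]]
force: [0.4, 0.7, -1.5]
finger_gap: 0.078
```

drive_tool(
  steps=[0,0,3,0,0,0,0,0,0,3,0,0,0,0,0,0,3,0,0,0,0],
)

```text
time_s: 14.5
tcp_pos: [557.2, -116.4, 153.5]
orientation: [[0.993, 0.116, -0.0], [0.116, -0.993, 0.0], [-0.0, -0.0, -1.0]]
force: [0.6, 0.5, -1.0]
finger_gap: 0.079
```

drive_tool(
  steps=[0,0,3,0,0,0,0,0,0,3,0,0,0,0,0,0,3,0,0,0,0],
)

```text
time_s: 14.75
tcp_pos: [557.2, -116.4, 144.6]
orientation: [[0.993, 0.116, 0.0], [0.116, -0.993, -0.0], [0.0, 0.0, -1.0]]
force: [0.3, 0.2, -0.5]
finger_gap: 0.079
```

No contact so far; it's in the slot. Continuing down to about 126.5.

drive_tool(
  steps=[0,0,4,0,0,0,0,0,0,4,0,0,0,0,0,0,4,0,0,0,0,0,0,3,0,0,0,0],
)

```text
time_s: 15.08
tcp_pos: [557.1, -116.3, 129.3]
orientation: [[0.993, 0.116, -0.0], [0.116, -0.993, 0.0], [-0.0, -0.0, -1.0]]
force: [0.3, -0.6, -0.2]
finger_gap: 0.084
```

drive_tool(
  steps=[0,0,1,0,0,0,0,0,0,1,0,0,0,0,0,0,1,0,0,0,0],
)

```text
time_s: 15.33
tcp_pos: [557.3, -116.4, 126.8]
orientation: [[0.993, 0.116, 0.0], [0.116, -0.993, -0.0], [0.0, 0.0, -1.0]]
force: [-0.7, 0.5, -0.3]
finger_gap: 0.086
```

drive_tool(
  steps=[0,0,1,0,0,0,0,0,0,0,0,0,0,0],
)

```text
time_s: 15.5
tcp_pos: [557.2, -116.3, 125.8]
orientation: [[0.993, 0.116, 0.0], [0.116, -0.993, -0.0], [0.0, 0.0, -1.0]]
force: [-0.4, 0.6, -1.0]
finger_gap: 0.087
```

drive_tool(
  steps=[0,0,0.7,0,0,0,0,0,0,0,0,0,0,0],
)

```text
time_s: 15.67
tcp_pos: [557.3, -116.4, 125.5]
orientation: [[0.993, 0.116, 0.001], [0.116, -0.993, -0.0], [0.0, 0.0, -1.0]]
force: [-1.1, -0.8, 1.3]
finger_gap: 0.084
```

drive_tool(
  steps=[0,0,0.7,0,0,0,0,0,0,0,0,0,0,0],
)

```text
time_s: 15.83
tcp_pos: [557.4, -116.3, 125.4]
orientation: [[0.993, 0.116, 0.001], [0.116, -0.993, -0.0], [0.001, 0.001, -1.0]]
force: [-2.0, 0.8, 8.0]
finger_gap: 0.079
```

drive_tool(
  steps=[0,0,-0.5,0,0,0,10,0,0,0,0,0,0,16,0,0,0,0,0,0,21,0,0,0,0,0,0,21],
)

```text
time_s: 16.17
tcp_pos: [557.2, -116.3, 124.9]
orientation: [[0.993, 0.116, -0.0], [0.116, -0.993, 0.0], [-0.0, -0.0, -1.0]]
force: [0.4, 0.6, -0.6]
finger_gap: 0.247
```

drive_tool(
  steps=[0,0,-5,0,0,0,21,0,0,-10,0,0,0,21,0,0,-20,0,0,0,21,0,0,-30,0,0,0,21,0,0,-35,0,0,0,21],
)

```text
time_s: 16.58
tcp_pos: [556.5, -116.1, 225.8]
orientation: [[0.993, 0.116, -0.002], [0.116, -0.993, 0.001], [-0.002, -0.001, -1.0]]
force: [1.9, 0.3, -0.0]
finger_gap: 0.246
```

drive_tool(
  steps=[-5,-20,-20,0,0,0,0,-5,-40,0,0,0,0,0,-5,-40,0,0,0,0,0,-5,-40,0,0,0,0,0,-5,-40,0,0,0,0,0],
)

```text
time_s: 17.0
tcp_pos: [510.8, 60.9, 246.2]
orientation: [[0.993, 0.115, 0.001], [0.115, -0.993, -0.0], [0.001, 0.0, -1.0]]
force: [1.5, 0.2, 0.6]
finger_gap: 0.0
```

```bash
python3 - <<'E'
from h import *
for n,s in(('scene',(130,230,240,350)),('top',(140,250,270,390))):
    im,K,R,t=cam(n); np.savez(n+'8.npz',im=im,K=K,R=R,t=t);cv2.imwrite(f'pics/{n}8.png',cv2.resize(im[s[0]:s[1],s[2]:s[3],::-1],None,fx=5,fy=5,interpolation=cv2.INTER_CUBIC))
o=arm.get_obs();print(o['time_s'],o['tcp_pos'],o['force'],o['finger_gap'])
E
```

```text
17.1 [509.71399911  64.02395911 246.36666159] [ 0.19232997 -1.04990281  0.35494329] 0.0006736164768006612
```

View pics/scene8.png

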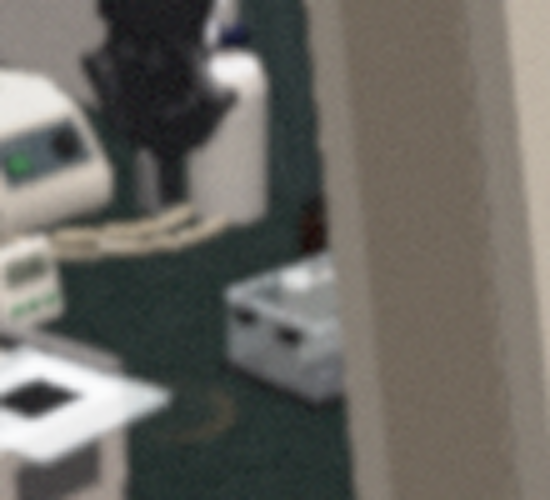

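View pics/top8.png

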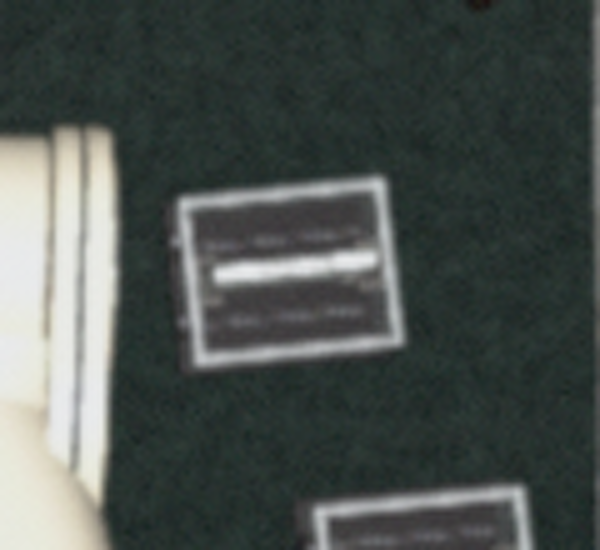

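```bash
python3 - <<'E'
from h import *
d=np.load('top8.npz');K,R,t=d['K'],d['R'],d['t']
g=cv2.cvtColor(cv2.resize(d['im'],None,fx=4,fy=4,interpolation=cv2.INTER_CUBIC),cv2.COLOR_RGB2GRAY)
m=np.zeros_like(g); m[int(187*4):int(200*4),int(311*4):int(347*4)]=1
m=((g>150)&(m>0)).astype(np.uint8)
n,l,s,c=cv2.connectedComponentsWithStats(m); i=1+np.argmax(s[1:,4])
P=np.array([ray(K,R,t,(u+.5)/4-.5,(v+.5)/4-.5,79)[:2] for v,u in np.argwhere(l==i)],np.float32)
print(cv2.minAreaRect(P),P.mean(0))
plan([468,182,185],14.6,7,0)
E
```

```text
((562.160400390625, -117.74156951904297), (22.423778533935547, 92.8885498046875), 3.0944042205810547) [ 558.4717  -118.12664]
from [509.7  64.  246.4] 6.96 dyaw 7.64
[-3.9, -17.5, 8.8] -1.09 0
[-3.5, -17.5, 8.8] -1.09 0
[-3.2, -17.6, 8.8] -1.09 0
[-2.9, -17.6, 8.8] -1.09 0
[-2.5, -17.7, 8.8] -1.09 0
[-2.2, -17.7, 8.8] -1.09 0
[-1.9, -17.8, 8.8] -1.09 0
```

drive_tool(
  steps=[-3.9,-17.5,8,0,0,-1.09,0,-3.5,-17.5,8,0,0,-1.09,0,-3.2,-17.6,8,0,0,-1.09,0,-2.9,-17.6,8,0,0,-1.09,0,-2.5,-17.7,8,0,0,-1.09,0],
)

```text
time_s: 17.52
tcp_pos: [482.1, 144.4, 205.5]
orientation: [[0.978, 0.21, 0.001], [0.21, -0.978, 0.0], [0.001, 0.0, -1.0]]
force: [0.6, -0.2, 0.4]
finger_gap: 0.004
```

drive_tool(
  steps=[-2.2,-17.7,8,0,0,-1.09,0,-1.9,-17.8,8,0,0,-1.09,0,0,0,0,0,0,0,0,0,0,0,0,0,0,0],
)

```text
time_s: 17.85
tcp_pos: [470.3, 178.0, 189.4]
orientation: [[0.969, 0.248, 0.0], [0.248, -0.969, -0.0], [-0.0, 0.0, -1.0]]
force: [-0.6, 1.0, -0.4]
finger_gap: 0.002
```

```bash
python3 - <<'E'
from h import *
plan([467.9,182,172],14.6,2,0)
for n,s in(('scene',(140,240,180,290)),):
    im,K,R,t=cam(n); cv2.imwrite(f'pics/{n}9.png',cv2.resize(im[s[0]:s[1],s[2]:s[3],::-1],None,fx=6,fy=6,interpolation=cv2.INTER_CUBIC))
o=arm.get_obs();print(o['time_s'],o['tcp_pos'],o['force'],o['finger_gap'])
E
```

```text
from [470.3 178.  189.4] 14.36 dyaw 0.24
[-0.7, -2.2, 8.7] -0.12 0
[-0.7, -2.2, 8.7] -0.12 0
17.9 [470.76840892 177.52237139 189.69304968] [ 1.0760363   0.14661477 -0.37880202] -0.00022765093369490582
```

View pics/scene9.png

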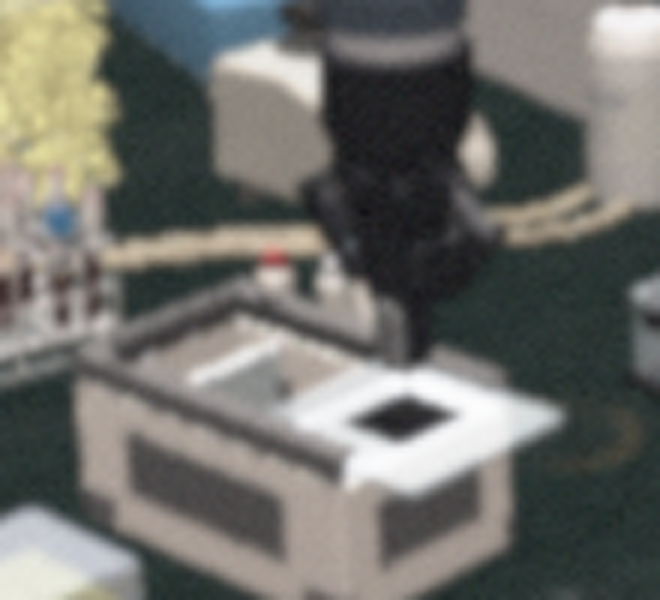

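drive_tool(
  steps=[-0.8,-2.3,8,0,0,-0.12,0,-0.8,-2.3,8,0,0,-0.12,0,0,0,4,0,0,0,0,0,0,0,0,0,0,0,0,0,0,0,0,0,0],
)

```text
time_s: 18.32
tcp_pos: [467.6, 181.5, 168.6]
orientation: [[0.968, 0.251, -0.001], [0.251, -0.968, -0.0], [-0.001, 0.0, -1.0]]
force: [0.4, 1.0, 0.1]
finger_gap: 0.002
```

drive_tool(
  steps=[0,0,1,0,0,0,0,0,0,1,0,0,0,0,0,0,0,0,0,0,0],
)

```text
time_s: 18.57
tcp_pos: [467.7, 181.7, 167.0]
orientation: [[0.968, 0.251, 0.0], [0.251, -0.968, -0.0], [0.0, 0.0, -1.0]]
force: [0.1, 0.3, -0.3]
finger_gap: -0.001
```

drive_tool(
  steps=[0,0,0.7,0,0,0,0,0,0,0.7,0,0,0,0,0,0,0,0,0,0,0],
)

```text
time_s: 18.82
tcp_pos: [467.7, 181.8, 165.5]
orientation: [[0.968, 0.251, -0.0], [0.251, -0.968, -0.0], [-0.0, 0.0, -1.0]]
force: [0.6, 0.0, 0.7]
finger_gap: 0.009
```

drive_tool(
  steps=[0,0,0.7,0,0,0,0,0,0,0,0,0,0,0],
)

```text
time_s: 18.98
tcp_pos: [467.7, 181.8, 164.9]
orientation: [[0.968, 0.251, 0.0], [0.251, -0.968, 0.0], [0.0, 0.0, -1.0]]
force: [-0.2, 0.2, 0.6]
finger_gap: 0.002
```

drive_tool(
  steps=[0,0,0.7,0,0,0,0,0,0,0,0,0,0,0],
)

```text
time_s: 19.15
tcp_pos: [467.7, 181.8, 164.7]
orientation: [[0.968, 0.251, 0.001], [0.251, -0.968, 0.0], [0.001, 0.0, -1.0]]
force: [-2.3, -1.6, 6.4]
finger_gap: 0.001
```

drive_tool(
  steps=[0,0,0.5,0,0,0,0,0,0,0,0,0,0,0],
)

```text
time_s: 19.32
tcp_pos: [467.8, 181.8, 164.5]
orientation: [[0.968, 0.251, 0.001], [0.251, -0.968, 0.0], [0.001, 0.0, -1.0]]
force: [-3.5, -0.9, 11.6]
finger_gap: -0.002
```

drive_tool(
  steps=[1,0,0,0,0,0,0,2,0,0,0,0,0,0,2,0,0,0,0,0,0,3,0,0,0,0,0,0],
)

```text
time_s: 19.65
tcp_pos: [475.4, 183.8, 164.6]
orientation: [[0.968, 0.251, 0.001], [0.251, -0.968, 0.0], [0.001, 0.0, -1.0]]
force: [-3.2, -0.2, 10.6]
finger_gap: -0.001
```

drive_tool(
  steps=[5,0,0,0,0,0,0,5,0,0,0,0,0,0,5,0,0,0,0,0,0,5,0,0,0,0,0,0,5,0,0,0,0,0,0],
)

```text
time_s: 20.07
tcp_pos: [499.9, 190.2, 164.6]
orientation: [[0.968, 0.251, 0.001], [0.251, -0.968, 0.0], [0.001, 0.0, -1.0]]
force: [-3.2, -0.4, 10.0]
finger_gap: -0.001
```

drive_tool(
  steps=[5,0,0,0,0,0,0,5,0,0,0,0,0,0,5,0,0,0,0,0,0,5,0,0,0,0,0,0,5,0,0,0,0,0,0],
)

```text
time_s: 20.48
tcp_pos: [524.1, 196.4, 164.6]
orientation: [[0.968, 0.251, 0.001], [0.251, -0.968, 0.0], [0.001, -0.0, -1.0]]
force: [-3.9, 0.2, 10.2]
finger_gap: 0.002
```

```bash
python3 - <<'E'
from h import *
for n,s in(('scene',(140,240,180,290)),):
    im,K,R,t=cam(n); cv2.imwrite(f'pics/{n}10.png',cv2.resize(im[s[0]:s[1],s[2]:s[3],::-1],None,fx=6,fy=6,interpolation=cv2.INTER_CUBIC))
o=arm.get_obs();print(o['time_s'],o['tcp_pos'],o['force'],o['finger_gap'])
E
```

```text
20.5333 [524.94597686 196.64166742 164.67084887] [-1.49315823  0.61121238  9.48774738] 0.00023856227822506237
```

View pics/scene10.png

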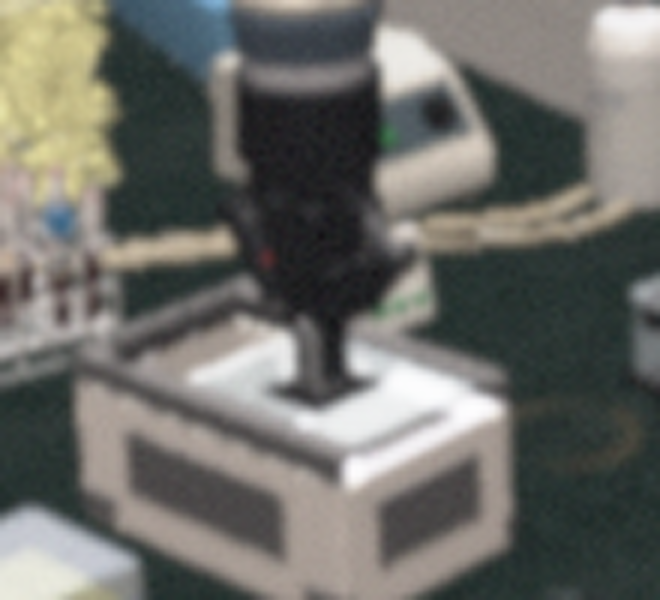

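Lid is following the tool. Continue.

drive_tool(
  steps=[5,0,0,0,0,0,0,5,0,0,0,0,0,0,5,0,0,0,0,0,0,5,0,0,0,0,0,0,5,0,0,0,0,0,0],
)

```text
time_s: 20.95
tcp_pos: [548.2, 202.7, 164.7]
orientation: [[0.968, 0.251, 0.001], [0.251, -0.968, 0.0], [0.001, 0.0, -1.0]]
force: [-3.0, -1.2, 10.1]
finger_gap: 0.0
```

drive_tool(
  steps=[5,0,0,0,0,0,0,5,0,0,0,0,0,0,4,0,0,0,0,0,0,3,0,0,0,0,0,0,3,0,0,0,0,0,0],
)

```text
time_s: 21.37
tcp_pos: [567.6, 207.8, 164.7]
orientation: [[0.968, 0.251, 0.001], [0.251, -0.968, 0.0], [0.001, -0.0, -1.0]]
force: [-3.8, -0.9, 9.0]
finger_gap: 0.004
```

drive_tool(
  steps=[2,0,0,0,0,0,0,2,0,0,0,0,0,0,2,0,0,0,0,0,0],
)

```text
time_s: 21.62
tcp_pos: [573.3, 209.3, 164.7]
orientation: [[0.968, 0.251, 0.001], [0.251, -0.968, 0.0], [0.001, -0.0, -1.0]]
force: [-3.6, -1.0, 10.0]
finger_gap: 0.0
```

drive_tool(
  steps=[1.5,0,0,0,0,0,0,1.5,0,0,0,0,0,0],
)

```text
time_s: 21.78
tcp_pos: [575.5, 209.8, 164.5]
orientation: [[0.968, 0.251, -0.001], [0.251, -0.968, -0.0], [-0.001, 0.0, -1.0]]
force: [-7.4, -2.6, 10.0]
finger_gap: 0.002
```

drive_tool(
  steps=[1.5,0,0,0,0,0,0,0,0,0,0,0,0,0],
)

```text
time_s: 21.95
tcp_pos: [576.9, 210.2, 164.4]
orientation: [[0.968, 0.251, -0.001], [0.251, -0.968, -0.0], [-0.001, 0.0, -1.0]]
force: [-5.6, -1.6, 10.2]
finger_gap: 0.004
```

drive_tool(
  steps=[1.5,0,0,0,0,0,0,0,0,0,0,0,0,0],
)

```text
time_s: 22.12
tcp_pos: [578.3, 210.5, 164.4]
orientation: [[0.968, 0.251, -0.001], [0.251, -0.968, -0.0], [-0.001, 0.0, -1.0]]
force: [-6.2, -2.3, 10.6]
finger_gap: 0.0
```

drive_tool(
  steps=[0,0,-1,0,0,0,0,0,0,-1,0,0,0,0],
)

```text
time_s: 22.28
tcp_pos: [578.3, 210.6, 166.2]
orientation: [[0.968, 0.251, -0.001], [0.251, -0.968, -0.0], [-0.001, 0.0, -1.0]]
force: [-3.4, -1.7, 5.6]
finger_gap: 0.002
```

drive_tool(
  steps=[0,0,-1,0,0,0,0,0,0,0,0,0,0,0],
)

```text
time_s: 22.45
tcp_pos: [579.1, 210.7, 166.9]
orientation: [[0.968, 0.251, 0.0], [0.251, -0.968, 0.0], [0.0, -0.0, -1.0]]
force: [-0.3, -0.2, -0.3]
finger_gap: 0.0
```

drive_tool(
  steps=[0,0,-10,0,0,0,0,0,0,-35,0,0,0,0,-35,0,-35,0,0,0,0,-40,0,-10,0,0,0,0,-40,0,0,0,0,0,0],
)

```text
time_s: 22.87
tcp_pos: [473.3, 183.1, 253.9]
orientation: [[0.968, 0.251, 0.005], [0.251, -0.968, 0.001], [0.005, 0.0, -1.0]]
force: [0.8, -0.0, 0.3]
finger_gap: 0.001
```

drive_tool(
  steps=[-40,0,0,0,0,0,0,-35,0,0,0,0,0,0,0,0,0,0,0,0,0],
)

```text
time_s: 23.12
tcp_pos: [394.7, 163.3, 251.9]
orientation: [[0.968, 0.251, -0.002], [0.251, -0.968, -0.0], [-0.002, -0.0, -1.0]]
force: [0.4, 1.0, 0.7]
finger_gap: 0.001
```

```bash
python3 - <<'E'
from h import *
out=[]
for n,s in(('scene',(140,240,180,290)),('top',(140,240,160,270))):
    im,K,R,t=cam(n); np.savez(n+'11.npz',im=im,K=K,R=R,t=t)
    cv2.imwrite(f'pics/{n}11.png',cv2.resize(im[s[0]:s[1],s[2]:s[3],::-1],None,fx=6,fy=6,interpolation=cv2.INTER_CUBIC))
g=cv2.cvtColor(cv2.resize(im,None,fx=4,fy=4,interpolation=cv2.INTER_CUBIC),cv2.COLOR_RGB2HSV)[:,:,2]
m=np.zeros(g.shape,np.uint8); m[172*4:197*4,196*4:222*4]=1; m=((g<90)&(m>0)).astype(np.uint8)
c=max(cv2.findContours(m,0,1)[0],key=cv2.contourArea)[:,0]
P=np.array([ray(K,R,t,(u+.5)/4-.5,(v+.5)/4-.5,94)[:2] for u,v in c],np.float32)
print('pad',cv2.minAreaRect(P))
o=arm.get_obs();print(o['time_s'],o['tcp_pos'],o['force'],o['finger_gap'])
E
```

```text
pad ((576.3280639648438, 209.02427673339844), (39.14287185668945, 45.80398178100586), 14.846847534179688)
23.2167 [399.72458875 164.20429646 252.36366697] [ 0.88390442 -0.7969821  -0.55097528] -0.004442121052688133
```

View pics/scene11.png

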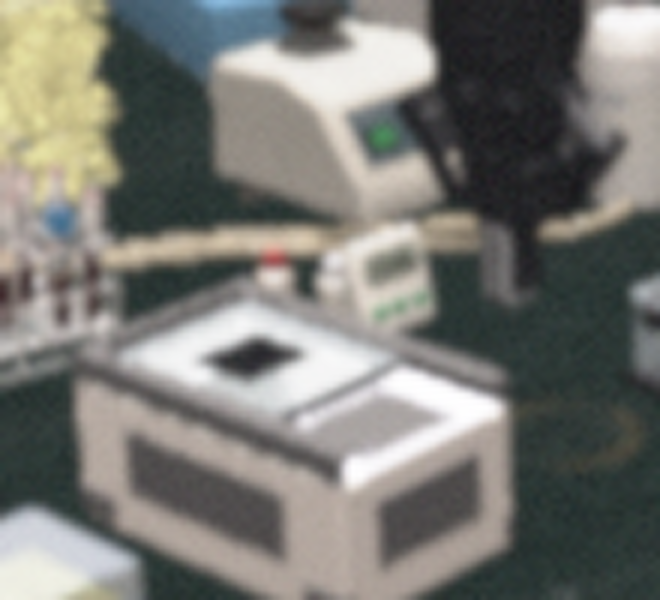

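View pics/top11.png

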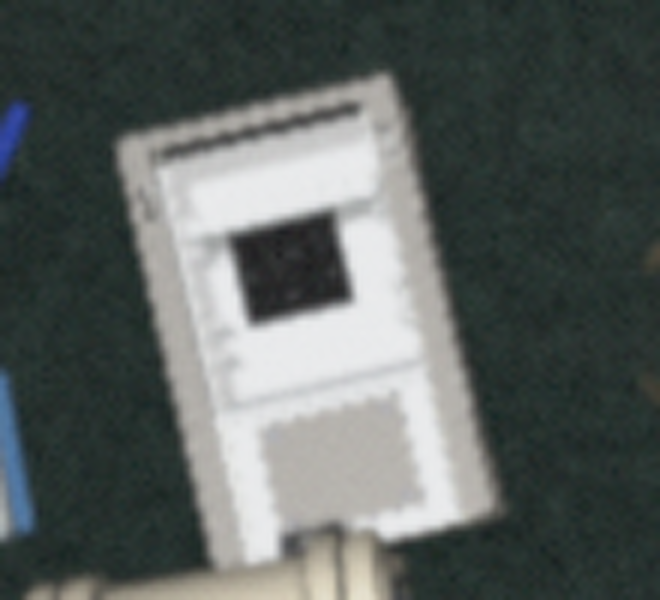

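```bash
python3 - <<'E'
from h import *
d=np.load('top11.npz');K,R,t=d['K'],d['R'],d['t'];s=(168,220,300,356);f=13
b=cv2.resize(d['im'][s[0]:s[1],s[2]:s[3],::-1],None,fx=f,fy=f,interpolation=cv2.INTER_CUBIC)
T=np.array([557.4,-115.3,0]);a=np.radians(6.7);X=np.array([np.cos(a),np.sin(a),0]);Y=np.array([-X[1],X[0],0])
q=((proj(K,R,t,[T+i*4*X+j*44*Y+np.array([0,0,80.]) for i,j in((1,1),(1,-1),(-1,-1),(-1,1))])-[s[2],s[0]]+.5)*f).astype(int)
cv2.polylines(b,[q.reshape(-1,1,2)],True,(0,0,255),1);cv2.imwrite('pics/fin.png',b)
cv2.imwrite('pics/fintop.png',cv2.resize(d['im'][:,:,::-1],(800,600)))
E
```

```text
(no output)
```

View pics/fin.png

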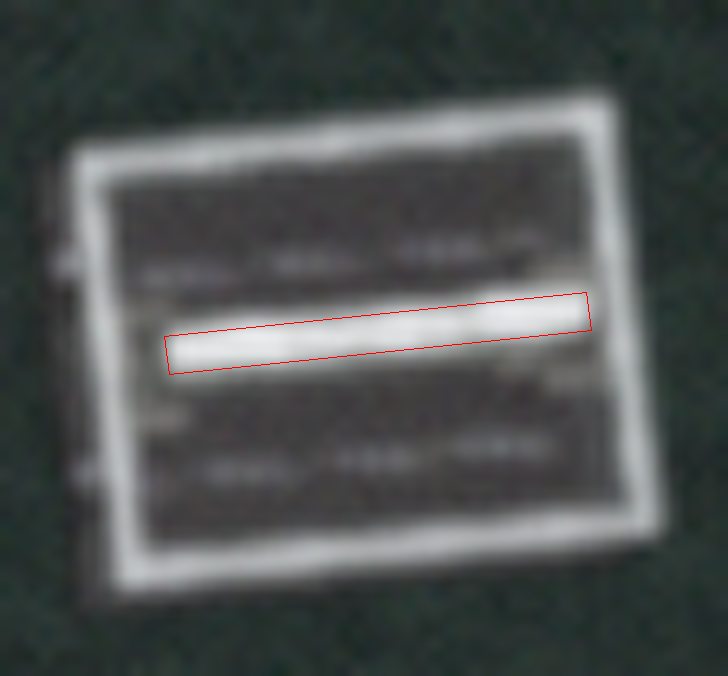

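View pics/fintop.png

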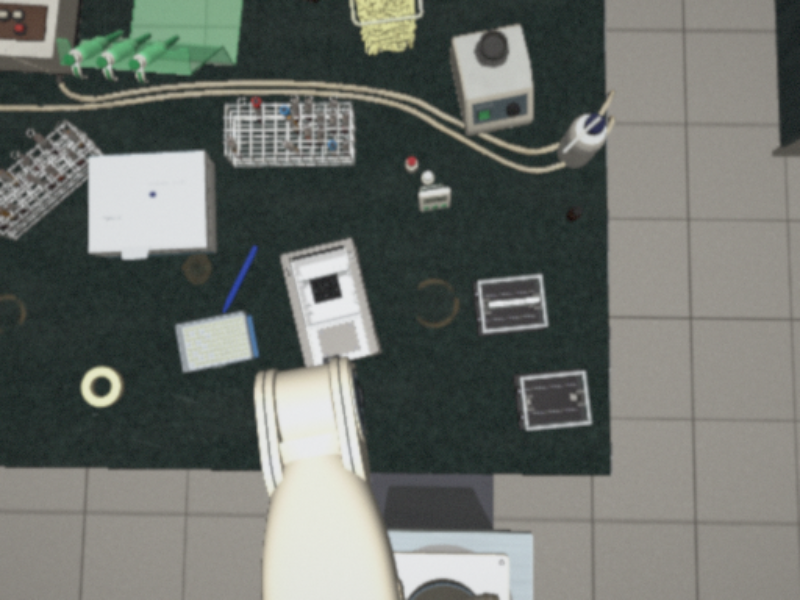

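```bash
python3 - <<'E'
from h import *
o=arm.get_obs();print(o['time_s'],o['tcp_pos'],o['force'],np.abs(o['qd']).max())
print(arm.sign_off())
E
```

```text
23.2167 [399.72458875 164.20429646 252.36366697] [ 0.88390442 -0.7969821  -0.55097528] 2.5516890552674534
the job is handed in; nothing more can be done
None
```

I handed the job in at 23.2 s with everything in place. I pressed the lid free and drew it open, lifted the notched cassette out of the front slot, seated it in the left-hand tank, and pushed the lid home. No verdict was reported.

**Last checks:**
- **Cassette:** it touched bottom in the tank within about 0.5 mm of the expected seated height. In the top view its top edge lies within about 1 mm of the slot's middle and in line with the slot.
- **Lid:** the pad is within 0.1 mm of where it started. As I lifted off, the lid followed the fingers up to its original latched height, so it has sprung up.
- **Other objects:** the blanking plate was upright in the back slot in the last view before the lid closed over it. The timer, vial and tip box look unmoved, and the arm was clear of everything.

**What disagreed or went off plan:**
- **Contact with the lid:** on the first descent to the cassette, the gripper touched the open lid's rear edge with about 15 N, against the 35 N limit. I backed up 2 mm and gripped the cassette higher than planned, just below its notch.
- **Cassette position:** one automatic measurement in the tank put it 1–3 mm off, but its colour mask had also picked up nearby bright parts. I relied on the overlay picture and the touch height instead.

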